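# Pour the macadamia nuts from the steel cup into the glass jar

### The job

Pick up the steel cup, tip it over the open glass jar on the lazy susan and pour all seven nuts into the jar, then stand the empty cup upright on the bare table top. Keep the jar standing upright where it is, and leave the bottle, the jar's cap, the whistle and the grip trainer where they are.

Things in the scene. Friction and masses are not known exactly. Their poses are not given: they have to be found in the camera images.
- cup: Plain tapered steel cup without handle, 82 mm high, upright on the table top, left of the lazy susan, at the start with the seven nuts inside, all below its rim. Outer radius 25 mm at the foot growing evenly to 35 mm at the rim (31 mm at 50 mm height); wall 2.5 mm, inner floor 4 mm up; about 130 g empty, 200 g full. Origin: centre of the underside; z runs up the axis to the mouth.
- cup_mouth (a point): Centre of the cup's mouth, in the plane of its rim, 82 mm above the cup's origin. The wall flares by 7 degrees and the nuts roll somewhat sluggishly: the first leave at about 80 degrees of tilt, all have left at about 98. Taken with the tool leaning 45 to 50 degrees to one side, the cup can be tipped over to the other side.
- jar: Empty clear-glass jar, cap off, standing loose on the lazy susan. 125 mm high; body outer radius 48 mm up to 92 mm, shoulder to 104 mm, then a straight neck of outer radius 42 mm, inner radius 38.5 mm, to the rim. Inner floor 6 mm up, about 360 g. Origin: centre of the underside, 30 mm above the table top, so the rim is 155 mm above the table top; z up.
- jar_mouth (a point): Centre of the jar's mouth, in the plane of its rim, 125 mm above the jar's origin.
- nut0: One of seven equal, round brown macadamia nuts in the shell, a ball of 26 mm diameter, 10 g, in the cup at the start. Origin: its centre.
- nut1: One of seven equal, round brown macadamia nuts in the shell, a ball of 26 mm diameter, 10 g, in the cup at the start. Origin: its centre.
- nut2: One of seven equal, round brown macadamia nuts in the shell, a ball of 26 mm diameter, 10 g, in the cup at the start. Origin: its centre.
- nut3: One of seven equal, round brown macadamia nuts in the shell, a ball of 26 mm diameter, 10 g, in the cup at the start. Origin: its centre.
- nut4: One of seven equal, round brown macadamia nuts in the shell, a ball of 26 mm diameter, 10 g, in the cup at the start. Origin: its centre.
- nut5: One of seven equal, round brown macadamia nuts in the shell, a ball of 26 mm diameter, 10 g, in the cup at the start. Origin: its centre.
- nut6: One of seven equal, round brown macadamia nuts in the shell, a ball of 26 mm diameter, 10 g, in the cup at the start. Origin: its centre.
- susan_base: Lazy susan of bamboo: a flat round turntable of 340 mm diameter whose upper face is 30 mm above the table top. Its disc turns endlessly about the vertical axis, with slight friction, when pushed. Origin: on that axis at the height of the table top; z up.
- bottle: Bystander: steel bottle with a black lid and loop, 71 mm in diameter, 200 mm high in all (its top is 230 mm above the table top), standing on the lazy susan about 190 mm from the jar. Origin: centre of the underside; z up.
- jar_cap: Bystander: the jar's flat steel screw cap, 91 mm in diameter, 16 mm high, lying on the lazy susan's far side. Origin: centre of the underside.
- whistle: Bystander: white plastic whistle, 49 mm long, 25 mm high, 19 mm wide, lying on the lazy susan's near side. Origin: under its round chamber; x points along its mouthpiece.
- trainer: Bystander: black hand-grip trainer (two handles joined by a coil spring), 140 mm long, 116 mm wide, 22 mm high, lying on the table top beyond the cup. Origin: under its middle; x points to the coil.
There are look-alikes about, which are no part of the job. What is shaped like the nut6 but blue is not meant. Of the things that look like the cup, take the one that is farthest from the robot's base at the start.

How it is judged (in metres and radians):
On the way, in this order (a step that is already met when the one before it is completed fails the run):
1. the held cup is tipped (more than 35 degrees) with its mouth above the jar's rim and within 100 mm of the jar's mouth (angle between cup's own z axis and vertical above 0.61 rad and height (world z) of cup_mouth above 0.155 m and horizontal distance between cup_mouth and jar_mouth below 0.1 m and contact force between the fingers and cup above 0.5 N), for 0.1 s.
2. all seven nuts are inside the jar (horizontal distance between each of nut0, nut1, nut2, nut3, nut4, nut5, nut6 and jar below 0.046 m and z of nut0 in the frame of jar between 0.004 and 0.118 m and z of nut1 in the frame of jar between 0.004 and 0.118 m and z of nut2 in the frame of jar between 0.004 and 0.118 m and z of nut3 in the frame of jar between 0.004 and 0.118 m and z of nut4 in the frame of jar between 0.004 and 0.118 m and z of nut5 in the frame of jar between 0.004 and 0.118 m and z of nut6 in the frame of jar between 0.004 and 0.118 m), for 0.2 s.
At the end, for the whole second after the job is handed in: All seven nuts are inside the jar below its rim; the jar stands upright (within 5 degrees) within 35 mm of where it stood; the cup stands upright (within 5 degrees), at rest, on the table top; bottle, cap, whistle and trainer are within 30 mm of where they were (all of step 2 and angle between each of jar, cup's own z axis and vertical below 0.08 rad and distance of jar from where it was at the start of the episode below 0.035 m and height (world z) of cup between -0.004 and 0.006 m and linear speed of cup below 0.02 m/s and distance of each of bottle, jar_cap, whistle, trainer from where it was at the start of the episode below 0.03 m); the robot touches nothing.
It fails at once if the jar is tipped by more than 20 degrees (angle between jar's own z axis and vertical above 0.35 rad).
It fails at once if the steel bottle is moved by more than 30 mm (distance of bottle from where it was at the start of the episode above 0.03 m).
It fails at once if the jar's cap is moved by more than 30 mm (distance of jar_cap from where it was at the start of the episode above 0.03 m).
It fails at once if the whistle is moved by more than 30 mm (distance of whistle from where it was at the start of the episode above 0.03 m).
It fails at once if the grip trainer is moved by more than 30 mm (distance of trainer from where it was at the start of the episode above 0.03 m).
It also fails if it takes over 67 s, if anything falls off the work surface, if the arm or the gripper's body presses on something with over 40 N, if the wrist force passes 120 N, or if a joint passes its speed limit or range.

### The arm

A 6-joint arm with a two-finger parallel gripper is mounted at the origin on the work surface. World frame = base frame: x ahead of the robot, y to its left, z up, the work surface at z = 0. Lengths are in mm, angles in rad, forces in N, time in s.
With the tool pointing down it reaches from about 350 to 975 mm from the base axis. Payload 7.1 kg.
Tool frame: the origin (TCP) lies at the centre of the arm's flange, where the gripper is bolted on; the fingertips stand 182 mm ahead of it and the grasp point (between the pads) lies 163 mm ahead of it; x points along the fingers, y is the direction in which the jaws open and shut, and the axes are right-handed (so a half turn about x gives the same grasp; the last joint's range is limited). The gripper opens to 88 mm and grips with 3 to 60 N. Pads are 20 mm wide; open, the fingers measure 115 mm over their backs; the gripper's body (75 mm by 178 mm) begins 61 mm behind the grasp point.
Start: joints at [1.091, 0.423, 1.63, -0, 1.089, -0.019], TCP at [277.884, 559.81, 404.675] pointing down, gripper open.
Joint ranges: [-3, 3], [-0.9, 2.11], [0.09, 2.58], [-1.31, 4.45], [0.11, 2.69], [-2.54, 2.54]. Speed limits (rad/s): [2.39, 2.39, 3.01, 3.14, 3.14, 3.14].

### API

Orientations are given as a rotation vector (axis times angle).
In Python, from workcell import readout, viewer, workorder, models gives the robot as it stands. The module is installed in compiled form; this text tells all that it offers.
- The arm moves only by the tool apply_moves, never from a script. Its argument "commands" is a list that holds one entry, the list of rows, each a list of 4 numbers: the shift along the world's x, y, z in m, then the turn about the world's z in rad. A call has 1 to 8 rows; each row is the pose to reach, as a shift and turn from the pose commanded when the call began; what a row does not reach only later rows make up. A row lasts 1/8 s, in which the tool goes at most 62.5 mm and 10.7 degrees, less where a joint would pass 70% of its speed; a pose out of reach is approached as far as the arm can. A call with a gripper value outside its range is refused whole. "gripper" is the finger opening in m, from 0 to 0.0878, set as the call begins (left out, the last holds). The fingers move at their own pace and stop on an object; the grip force is fixed at half the most. Time passes only in rows, so rows that repeat a pose let the fingers close. It gives the time, the measured TCP pose, the force and the opening at its end, in the units of the state.
- readout.get_obs(): the state, without advancing time (a new reading comes with each control period).
- viewer.get_image(name): name is "side" or "top"; returns a dict with "color" (480x640x3 uint8, red, green, blue), "vertical_fov" (degrees; the focal length in pixels is half the picture's height over the tangent of half this angle, whatever the lens; pixels are square), "cx", "cy" (the principal point, pixels), "rvec" (rotation vector, rad) and "tvec" (3), from world to camera coordinates, as OpenCV has them. Camera axes: x right, y down, z forward; pixel columns grow to the right and rows downward; lengths in mm; the calibration is good to about 2 mm. A picture is of the moment at which its call begins. There is no depth.
- workorder.close_job(): hands the job in, once; it reports no verdict.
Trained networks look in the newest picture that a camera, given by its name, has taken for a name from the list of things; names that differ only in an ending like _2 or _b are one class to them, and where a whole thing is asked for, a point or a joint stands for the part that bears it (a point fixed in the world has none). Each returns a list of dicts, best first, with "conf" (0 to 1); they miss things now and then, are a little off and sometimes report something else, mostly with a low value. They report only what shows in the picture. A call takes as long as a camera call. They do not tell look-alikes from the thing itself.
- models.search_frame(camera, label): "position" ([x, y, z] in mm, in world coordinates, good to about 4 mm: the middle of the surface that is visible of it).
- models.place_of(camera, label): "position" ([x, y, z] in mm, in world coordinates, good to about 4 mm: a listed point, or the origin of a listed thing).
The state is a dict: "t": time; "qpos": joint angles; "qvel": joint speeds; "joint_torque": joint torques, N m; "ee_pos": TCP position; "orientation": TCP orientation; "ft_force": force on the tool from outside, world axes, zero at the start; "moment": the same for the moment, N m; "width": finger opening in mm.
Only numpy, scipy, OpenCV 4.12 (cv2) and the standard library are available. Lean on these libraries where they do the work, as an engineer would, in place of code of your own. Each camera call takes 0.05 s, during which the arm holds its last target.

## Working session

There is one attempt and no reset: what is moved stays moved. The work goes in short steps, Python scripts to look and compute and a tool call to move; the robot and the scene stay as the last step left them, time stands still between calls to the robot, and variables do not carry over. Pictures are saved under pics/ and viewed, and the job is handed in when it is done.

Besides the shell and the picture viewer there is one more tool, called after "Request:" in YAML: its name, and indented under it one key for each argument. apply_moves: Moves the arm, as the interface text tells. Its arguments: {"type":"object","properties":{"commands":{"type":"array","items":{"type":"array","items":{"type":"array","items":{"type":"number"}}}},"gripper":{"type":"number"}},"required":["commands"]}

```bash
mkdir -p pics; ls -la
python3 - <<'E'
from workcell import readout, viewer, workorder, models
import cv2
o=readout.get_obs(); print(o)
for n in("side","top"):
    im=viewer.get_image(n); cv2.imwrite(f"pics/{n}0.png",im["color"][:,:,::-1]); print(n,{k:v for k,v in im.items() if k!="color"})
for n in("side","top"):
    for l in("cup","cup_mouth","jar","jar_mouth","susan_base","bottle","jar_cap","whistle","trainer"):
        print(n,l,[(round(d["conf"],2),[round(float(x)) for x in d["position"]]) for d in models.place_of(n,l)])
E
```

```text
total 12
drwxr-xr-x  3 agent agent 4096 Dec  6 11:06 .
drwxr-xr-x 23 root  root  4096 Dec  6 11:06 ..
drwxr-xr-x  2 agent agent 4096 Dec  6 11:06 pics
{'t': 0.0, 'qpos': array([ 1.09101283e+00,  4.23834857e-01,  1.63068770e+00, -1.62490915e-05,
        1.08857944e+00, -1.89752649e-02]), 'qvel': array([-7.10356386e-04, -8.26994431e-06,  5.23371553e-04, -6.81423577e-04,
       -1.32451960e-04,  2.09998408e-03]), 'joint_torque': array([-3.32333009e-03, -5.44633126e+01, -2.73666590e+01,  6.43948861e-02,
        2.28373648e-02, -1.03309201e-04]), 'ee_pos': array([277.75713583, 559.58036551, 403.906124  ]), 'orientation': array([ 0.3601892 ,  1.54078686, -0.3625092 ]), 'ft_force': array([-0.27080475,  0.52869139,  0.50067312]), 'moment': array([ 0.00944642, -0.05873979,  0.00702943]), 'width': 87.57431488853251}
side {'vertical_fov': 48.14741882238181, 'cx': 315.38501004726083, 'cy': 247.9029292763532, 'rvec': array([ 0.03377779, -2.81219235,  1.32763703]), 'tvec': array([558.22153453,  71.73308108, 977.02526143])}
top {'vertical_fov': 53.75809671528081, 'cx': 314.7150297974266, 'cy': 229.
[... 312 characters left out ...]
.81, [575, -176, 29])]
side jar_mouth [(0.63, [572, -174, 154])]
side susan_base [(0.25, [746, 157, 4])]
side bottle [(0.34, [505, 203, 0])]
side jar_cap [(0.77, [720, -102, 32])]
side whistle [(0.6, [488, -54, 30])]
side trainer [(0.94, [748, 158, 2])]
top cup [(0.71, [366, 171, 2])]
top cup_mouth [(0.69, [509, 204, 81]), (0.63, [371, 168, 81])]
top jar [(0.71, [573, -172, 27])]
top jar_mouth [(0.45, [507, 207, 83])]
top susan_base [(0.86, [606, -84, 0])]
top bottle [(0.58, [598, 15, 32]), (0.34, [606, -84, 3])]
top jar_cap [(0.92, [718, -105, 34])]
top whistle [(0.74, [484, -52, 23]), (0.69, [503, 211, 42]), (0.25, [514, 221, 63])]
top trainer [(0.88, [750, 157, 0]), (0.69, [508, 205, 3])]
```

View pics/side0.png

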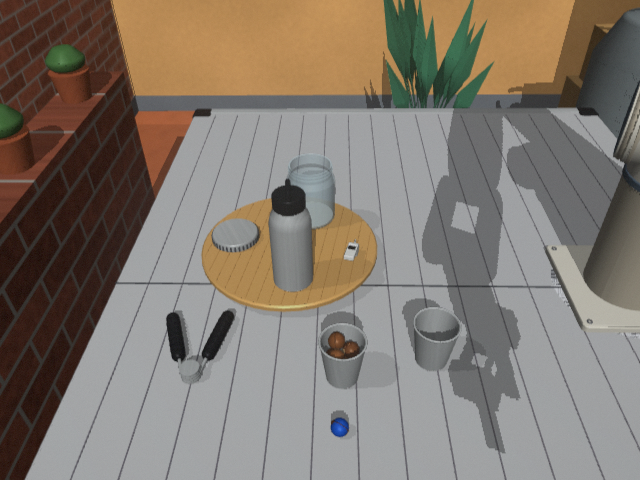

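View pics/top0.png

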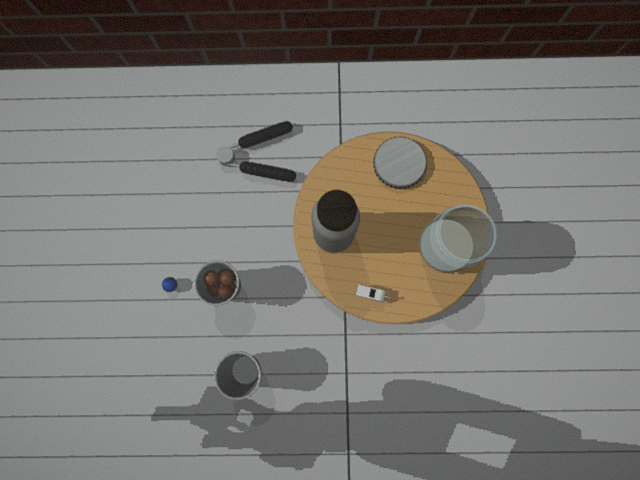

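Request:
apply_moves:
  commands:
    - [[0,0,0.0625,0],[0,0,0.125,0],[0,0,0.1875,0],[0,0,0.25,0],[0,0,0.3125,0],[0,0,0.375,0],[0,0,0.4375,0],[0,0,0.5,0]]

```text
t: 2.0
ee_pos: [277.5, 559.1, 907.0]
orientation: [0.362, 1.54, -0.361]
ft_force: [0.2, -0.2, 0.1]
width: 87.8
```

```bash
cat > h.py <<'E'
from workcell import readout, viewer, workorder, models
import numpy as np, cv2
from scipy.spatial.transform import Rotation as R
np.set_printoptions(precision=3,suppress=True)
def st():
    o=readout.get_obs(); M=R.from_rotvec(o["orientation"]).as_matrix()
    print("t",round(o["t"],2),"q",o["qpos"],"p",o["ee_pos"],"x",M[:,0],"y",M[:,1],"F",o["ft_force"],"w",round(o["width"],1))
    return o,M
E
python3 - <<'E'
from h import *
st()
for n in("side","top"):
    im=viewer.get_image(n); print(-R.from_rotvec(im["rvec"]).as_matrix().T@im["tvec"])
E
```

```text
t 2.0 q [ 1.091  0.305  0.721  0.     2.115 -0.019] p [277.517 559.08  906.993] x [ 0.     0.001 -1.   ] y [0.445 0.896 0.001] F [ 0.154 -0.179  0.136] w 87.8
[521.302 726.67  686.681]
[452.56   37.611 831.623]
```

Request:
apply_moves:
  commands:
    - [[0,0,0.0625,0],[0,0,0.125,0],[0,0,0.1875,0],[0,0,0.25,0],[0,0,0.3125,0],[0,0,0.375,0],[0,0,0.4375,0],[0,0,0.5,0]]

```text
t: 3.1
ee_pos: [213.8, 429.3, 1114.9]
orientation: [0.365, 1.54, -0.358]
ft_force: [-0.4, 0.4, 0.6]
width: 87.8
```

Run:
```python
from h import *
st()
```

```text
t 3.1 q [ 1.084  0.361  0.088  0.002  2.689 -0.025] p [ 213.76   429.269 1114.939] x [ 0.001  0.004 -1.   ] y [0.445 0.896 0.004] F [-0.361  0.365  0.62 ] w 87.8
```

Request:
apply_moves:
  commands:
    - [[0.04,-0.03,-0.035,-0.06],[0.08,-0.06,-0.07,-0.12],[0.12,-0.09,-0.11,-0.18],[0.16,-0.12,-0.145,-0.24],[0.2,-0.15,-0.18,-0.3],[0.24,-0.18,-0.22,-0.36],[0.294,-0.225,-0.25,-0.414],[0.294,-0.225,-0.3,-0.414]]

```text
t: 4.1
ee_pos: [509.4, 203.1, 815.4]
orientation: [0.689, 1.457, -0.681]
ft_force: [1.5, 1.0, -0.4]
width: 87.6
```

Run:
```python
from h import *
st()
```

```text
t 4.1 q [ 0.357  0.11   1.158  0.002  1.869 -0.335] p [509.38 203.11 815.4 ] x [ 0.005  0.003 -1.   ] y [0.769 0.639 0.006] F [ 1.482  1.041 -0.436] w 87.6
```

Request:
apply_moves:
  commands:
    - [[0,0,-0.06,0],[0,0,-0.12,0],[0,0,-0.18,0],[0,0,-0.24,0],[0,0,-0.3,0],[0,0,-0.36,0],[0,0,-0.42,0],[0,0,-0.48,0]]

```text
t: 5.1
ee_pos: [507.0, 204.9, 334.2]
orientation: [0.686, 1.46, -0.68]
ft_force: [1.0, 0.5, -0.5]
width: 87.8
```

Run:
```python
from h import *
st()
im=viewer.get_image("side"); cv2.imwrite("pics/s1.png",im["color"][:,:,::-1])
im=viewer.get_image("top"); cv2.imwrite("pics/t1.png",im["color"][:,:,::-1])
for n in("side","top"):
    for l in("cup_mouth",):
        print(n,l,[(round(d["conf"],2),[round(float(x)) for x in d["position"]]) for d in models.place_of(n,l)])
```

```text
t 5.1 q [ 0.362  0.404  1.856  0.002  0.878 -0.336] p [507.042 204.859 334.178] x [ 0.002  0.003 -1.   ] y [0.767 0.641 0.004] F [ 0.986  0.51  -0.49 ] w 87.8
side cup_mouth [(0.95, [371, 173, 79]), (0.9, [508, 204, 81])]
top cup_mouth [(0.79, [370, 167, 79]), (0.74, [718, -104, 34]), (0.55, [510, 202, 82])]
```

View pics/s1.png

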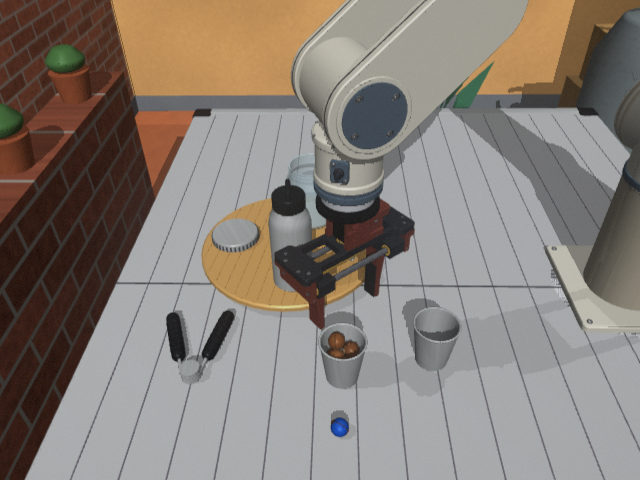

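Request:
apply_moves:
  commands:
    - [[0.001,-0.001,-0.05,0],[0.001,-0.001,-0.08,0],[0.001,-0.001,-0.08,0]]

```text
t: 5.68
ee_pos: [509.1, 204.2, 257.3]
orientation: [0.686, 1.459, -0.68]
ft_force: [-1.3, 0.5, 0.4]
width: 88.0
```

Request:
apply_moves:
  commands:
    - [[0,0,0,0],[0,0,0,0],[0,0,0,0],[0,0,0,0]]
  gripper: 0.06

```text
t: 6.18
ee_pos: [509.3, 204.3, 258.3]
orientation: [0.688, 1.457, -0.678]
ft_force: [-1.4, -0.5, 8.8]
width: 67.4
```

Request:
apply_moves:
  commands:
    - [[0,0,0.03,0],[0,0,0.06,0],[0,0,0.06,0]]

```text
t: 6.55
ee_pos: [509.3, 204.3, 318.8]
orientation: [0.689, 1.456, -0.676]
ft_force: [-0.1, -0.0, -2.8]
width: 67.5
```

Run:
```python
from h import *
st()
im=viewer.get_image("side"); cv2.imwrite("pics/s2.png",cv2.resize(im["color"][200:440,200:520,::-1],None,fx=2,fy=2))
```

```text
t 6.55 q [ 0.359  0.429  1.862  0.003  0.842 -0.338] p [509.314 204.338 318.753] x [ 0.008  0.005 -1.   ] y [0.767 0.641 0.009] F [-0.08  -0.036 -2.775] w 67.5
```

View pics/s2.png

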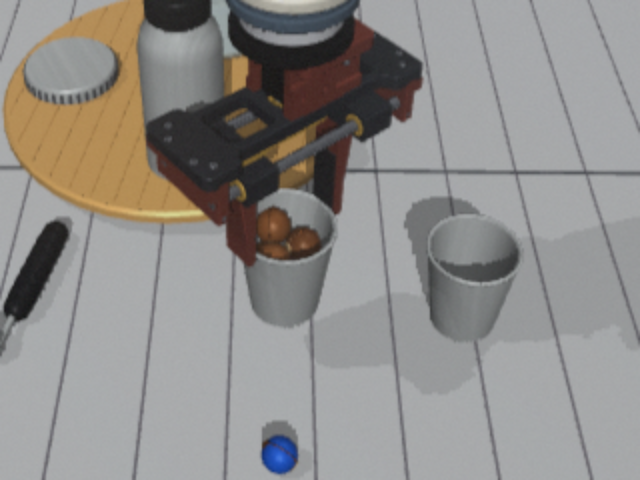

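Request:
apply_moves:
  commands:
    - [[0,0,-0.035,0],[0,0,-0.06,0],[0,0,-0.061,0]]

```text
t: 6.98
ee_pos: [507.6, 203.7, 252.8]
orientation: [0.684, 1.463, -0.683]
ft_force: [0.3, -0.5, -1.4]
width: 67.5
```

Request:
apply_moves:
  commands:
    - [[0,0,0,0],[0,0,-0.007,0],[0,0,-0.009,0]]
  gripper: 0.08

```text
t: 7.35
ee_pos: [508.4, 204.0, 246.0]
orientation: [0.686, 1.46, -0.68]
ft_force: [-0.7, 0.3, -0.0]
width: 80.2
```

Request:
apply_moves:
  commands:
    - [[0,0,0,0],[0,0,0,0],[0,0,0,0]]
  gripper: 0.06

```text
t: 7.72
ee_pos: [508.5, 204.0, 246.4]
orientation: [0.686, 1.46, -0.68]
ft_force: [-1.4, -0.9, -0.2]
width: 67.4
```

Request:
apply_moves:
  commands:
    - [[0,0,0.03,0],[0,0,0.05,0],[0,0,0.05,0]]

```text
t: 8.1
ee_pos: [509.1, 204.2, 297.6]
orientation: [0.688, 1.457, -0.678]
ft_force: [-0.2, -0.2, -1.3]
width: 67.7
```

Run:
```python
from h import *
st()
im=viewer.get_image("side"); cv2.imwrite("pics/s3.png",cv2.resize(im["color"][200:440,200:520,::-1],None,fx=2,fy=2))
```

```text
t 8.1 q [ 0.359  0.462  1.873  0.003  0.8   -0.338] p [509.054 204.234 297.554] x [ 0.006  0.004 -1.   ] y [0.767 0.641 0.007] F [-0.214 -0.163 -1.257] w 67.7
```

View pics/s3.png

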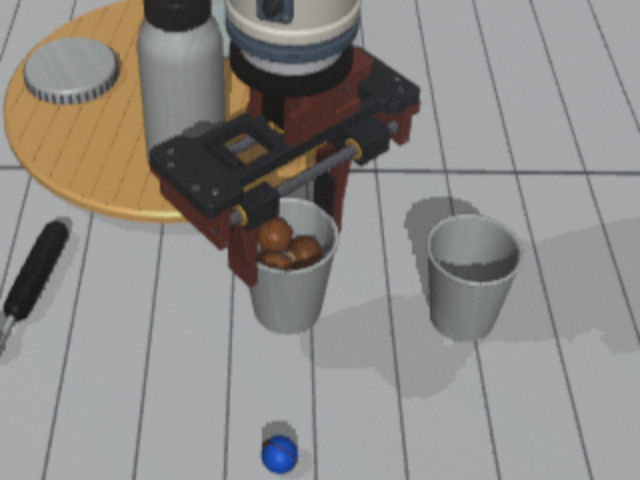

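Request:
apply_moves:
  commands:
    - [[-0.025,-0.055,0,0],[-0.051,-0.112,-0.025,0],[-0.051,-0.112,-0.037,0],[-0.038,-0.127,-0.037,0],[-0.032,-0.135,-0.037,0],[-0.025,-0.143,-0.037,0],[-0.019,-0.15,-0.037,0],[-0.019,-0.15,-0.037,0]]

```text
t: 9.15
ee_pos: [490.0, 53.9, 259.5]
orientation: [0.687, 1.459, -0.68]
ft_force: [-1.2, 2.6, -0.1]
width: 67.1
```

Run:
```python
from h import *
st()
im=viewer.get_image("side"); cv2.imwrite("pics/s4.png",cv2.resize(im["color"][160:400,200:520,::-1],None,fx=2,fy=2))
im=viewer.get_image("top"); cv2.imwrite("pics/t4.png",im["color"][:,:,::-1])
```

```text
t 9.15 q [ 0.085  0.465  2.008  0.005  0.665 -0.615] p [489.978  53.942 259.458] x [ 0.003  0.003 -1.   ] y [0.768 0.641 0.004] F [-1.224  2.596 -0.099] w 67.1
```

View pics/s4.png

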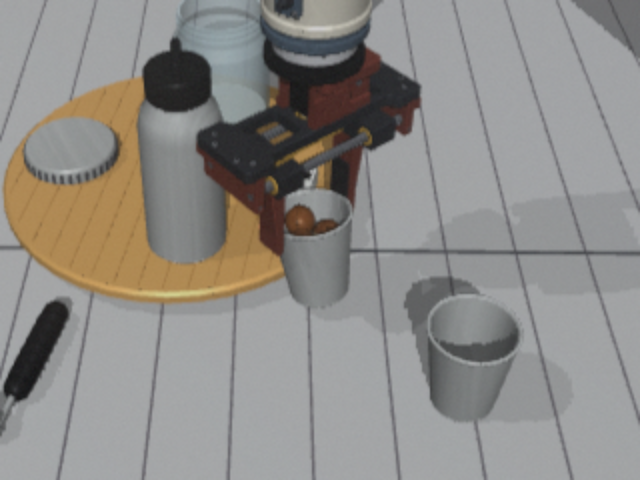

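View pics/t4.png

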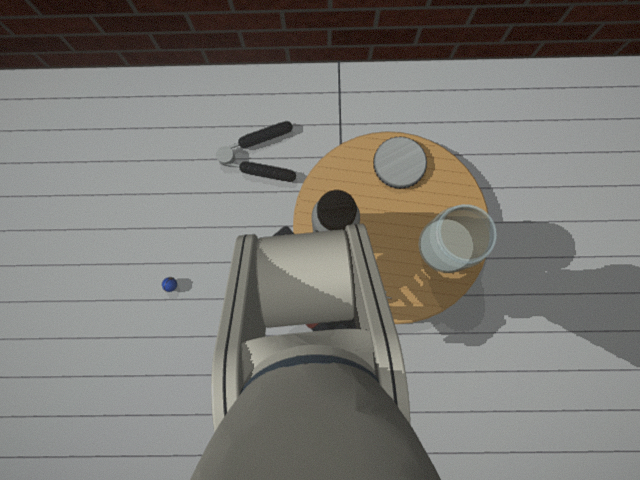

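Request:
apply_moves:
  commands:
    - [[0.005,-0.006,0,0],[0.01,-0.012,-0.005,0],[0.01,-0.012,-0.012,0],[0.01,-0.012,-0.018,0],[0.01,-0.012,-0.025,0],[0.01,-0.012,-0.025,0]]

```text
t: 10.0
ee_pos: [503.4, 41.8, 236.9]
orientation: [0.689, 1.449, -0.675]
ft_force: [3.3, 1.8, 19.1]
width: 67.0
```

Run:
```python
from h import *
st()
im=viewer.get_image("side"); cv2.imwrite("pics/s5.png",cv2.resize(im["color"][160:400,200:520,::-1],None,fx=2,fy=2))
```

```text
t 10.0 q [ 0.059  0.519  1.991  0.004  0.618 -0.641] p [503.449  41.757 236.911] x [ 0.014  0.003 -1.   ] y [0.767 0.641 0.013] F [ 3.302  1.79  19.147] w 67.0
```

View pics/s5.png

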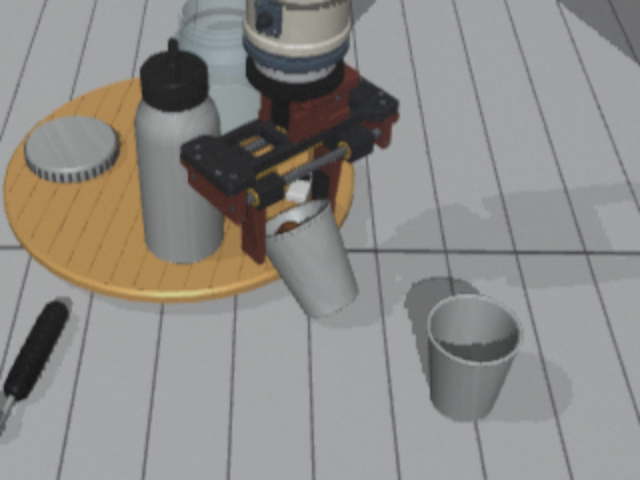

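Request:
apply_moves:
  commands:
    - [[0,0,0.03,0],[0,0,0.08,0],[0,0,0.12,0],[0,0,0.15,0],[0,0,0.15,0]]

```text
t: 10.68
ee_pos: [500.7, 41.5, 386.1]
orientation: [0.687, 1.454, -0.678]
ft_force: [-0.2, -0.8, -2.1]
width: 66.9
```

Run:
```python
from h import *
st()
im=viewer.get_image("side"); cv2.imwrite("pics/s6.png",cv2.resize(im["color"][100:340,200:520,::-1],None,fx=2,fy=2))
```

```text
t 10.68 q [ 0.059  0.267  1.915  0.003  0.951 -0.639] p [500.687  41.549 386.06 ] x [ 0.008  0.003 -1.   ] y [0.768 0.641 0.008] F [-0.23  -0.781 -2.129] w 66.9
```

View pics/s6.png

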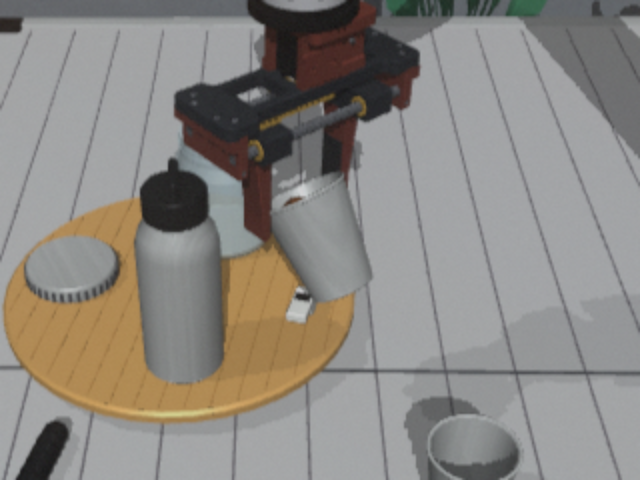

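Request:
apply_moves:
  commands:
    - [[0.008,-0.009,-0.05,0],[0.008,-0.009,-0.1,0],[0.008,-0.009,-0.115,0],[0.008,-0.009,-0.125,0],[0.008,-0.009,-0.135,0],[0.008,-0.009,-0.145,0],[0.008,-0.009,-0.15,0],[0.008,-0.009,-0.15,0]]

```text
t: 11.72
ee_pos: [508.0, 33.4, 235.3]
orientation: [0.687, 1.458, -0.679]
ft_force: [-2.7, 2.3, 4.7]
width: 67.5
```

Run:
```python
from h import *
st()
im=viewer.get_image("side"); cv2.imwrite("pics/s7.png",cv2.resize(im["color"][160:400,200:520,::-1],None,fx=2,fy=2))
for l in ("cup","cup_mouth"): print([(round(d["conf"],2),[round(float(x)) for x in d["position"]]) for d in models.place_of("side",l)])
```

```text
t 11.72 q [ 0.041  0.527  1.98   0.006  0.631 -0.659] p [507.989  33.414 235.291] x [ 0.004  0.004 -1.   ] y [0.767 0.641 0.006] F [-2.721  2.315  4.738] w 67.5
[(0.6, [460, 77, 27])]
[(0.6, [505, 36, 76]), (0.6, [371, 171, 78])]
```

View pics/s7.png

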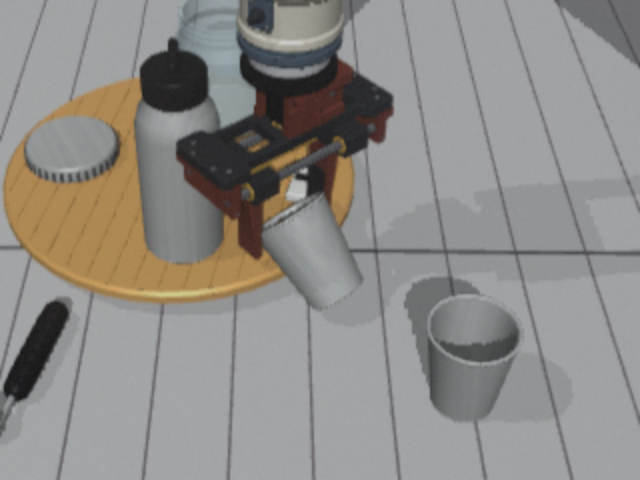

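Request:
apply_moves:
  commands:
    - [[0.005,-0.006,-0.003,0],[0.009,-0.011,-0.005,0],[0.01,-0.012,-0.007,0],[0.01,-0.012,-0.007,0]]

```text
t: 12.38
ee_pos: [518.6, 21.0, 228.4]
orientation: [0.687, 1.456, -0.678]
ft_force: [0.3, 0.8, 7.0]
width: 67.3
```

Run:
```python
from h import *
st()
im=viewer.get_image("side"); cv2.imwrite("pics/s8.png",cv2.resize(im["color"][160:400,200:520,::-1],None,fx=2,fy=2))
for l in ("cup","cup_mouth"): print([(round(d["conf"],2),[round(float(x)) for x in d["position"]]) for d in models.place_of("side",l)])
```

```text
t 12.38 q [ 0.017  0.549  1.96   0.005  0.627 -0.683] p [518.58  21.02 228.43] x [ 0.006  0.003 -1.   ] y [0.767 0.641 0.007] F [0.262 0.807 7.025] w 67.3
[(0.92, [458, 74, 41]), (0.61, [371, 173, 0]), (0.15, [566, -172, 154])]
[(0.68, [370, 173, 81]), (0.62, [514, 25, 74])]
```

View pics/s8.png

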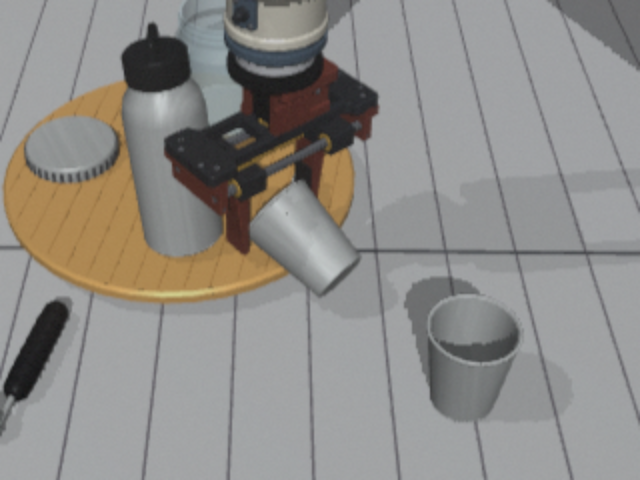

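Request:
apply_moves:
  commands:
    - [[-0.003,0.004,0,0],[-0.006,0.008,0.001,0],[-0.01,0.012,0.003,0],[-0.016,0.02,0.006,0],[-0.025,0.03,0.01,0],[-0.032,0.038,0.02,0],[-0.032,0.038,0.04,0]]

```text
t: 13.4
ee_pos: [484.3, 59.9, 267.5]
orientation: [0.684, 1.462, -0.68]
ft_force: [0.1, -0.7, -1.7]
width: 67.0
```

Run:
```python
from h import *
st()
im=viewer.get_image("side"); cv2.imwrite("pics/s9.png",im["color"][:,:,::-1])
im=viewer.get_image("top"); cv2.imwrite("pics/t9.png",im["color"][:,:,::-1])
for n in("side","top"):
  for l in ("cup","cup_mouth","bottle","jar"): print(n,l,[(round(d["conf"],2),[round(float(x)) for x in d["position"]]) for d in models.place_of(n,l)])
```

```text
t 13.4 q [ 0.098  0.445  2.015  0.004  0.681 -0.603] p [484.317  59.901 267.523] x [ 0.     0.003 -1.   ] y [0.767 0.642 0.002] F [ 0.131 -0.728 -1.682] w 67.0
side cup [(0.97, [422, 111, 76]), (0.94, [367, 173, -3]), (0.34, [573, -177, 30])]
side cup_mouth [(0.8, [482, 63, 111]), (0.72, [370, 173, 80])]
side bottle [(0.72, [601, 19, 26])]
side jar [(0.94, [572, -174, 28])]
top cup [(0.86, [426, 115, 81])]
top cup_mouth []
top bottle [(0.89, [601, 17, 31])]
top jar [(0.93, [572, -172, 27])]
```

View pics/s9.png

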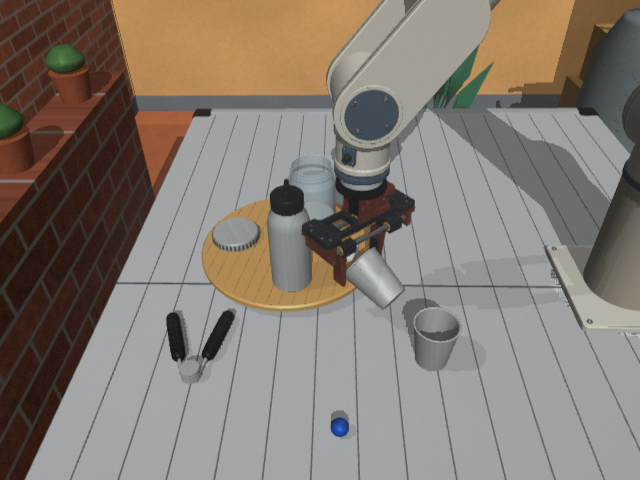

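View pics/t9.png

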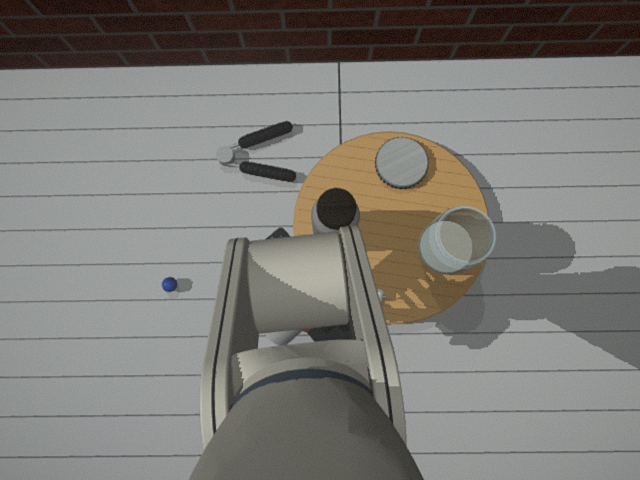

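Request:
apply_moves:
  commands:
    - [[0,0,0.06,0],[0,0,0.12,0],[0.017,-0.046,0.13,0],[0.034,-0.092,0.13,0],[0.051,-0.138,0.13,0],[0.068,-0.184,0.13,0],[0.086,-0.23,0.12,0],[0.086,-0.23,0.11,0]]

```text
t: 14.9
ee_pos: [572.2, -173.8, 376.4]
orientation: [0.688, 1.458, -0.683]
ft_force: [0.3, -0.4, -2.9]
width: 67.1
```

Run:
```python
from h import *
st()
im=viewer.get_image("side"); cv2.imwrite("pics/s10.png",cv2.resize(im["color"][80:320,180:500,::-1],None,fx=2,fy=2))
for n in("side","top"):
  for l in ("cup","cup_mouth","jar_mouth","jar"): print(n,l,[(round(d["conf"],2),[round(float(x)) for x in d["position"]]) for d in models.place_of(n,l)])
im=viewer.get_image("top"); cv2.imwrite("pics/t10.png",im["color"][:,:,::-1])
```

```text
t 14.9 q [-0.315  0.417  1.714  0.004  1.008 -1.01 ] p [ 572.228 -173.795  376.424] x [ 0.003  0.002 -1.   ] y [0.77  0.638 0.004] F [ 0.272 -0.361 -2.915] w 67.1
side cup [(0.91, [368, 172, -1]), (0.56, [514, -122, 182])]
side cup_mouth [(0.93, [370, 171, 79]), (0.65, [566, -172, 223])]
side jar_mouth [(0.82, [571, -172, 154]), (0.15, [567, -172, 220])]
side jar [(0.59, [571, -172, 27])]
top cup [(0.86, [426, 115, 81])]
top cup_mouth []
top jar_mouth [(0.62, [572, -172, 153])]
top jar [(0.93, [572, -172, 27])]
```

View pics/s10.png

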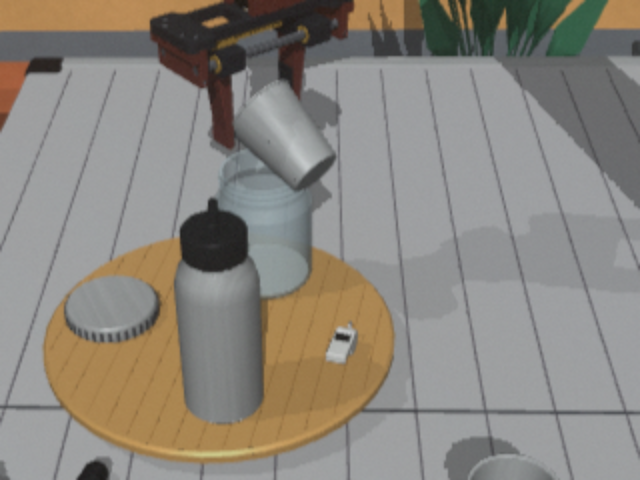

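View pics/t10.png

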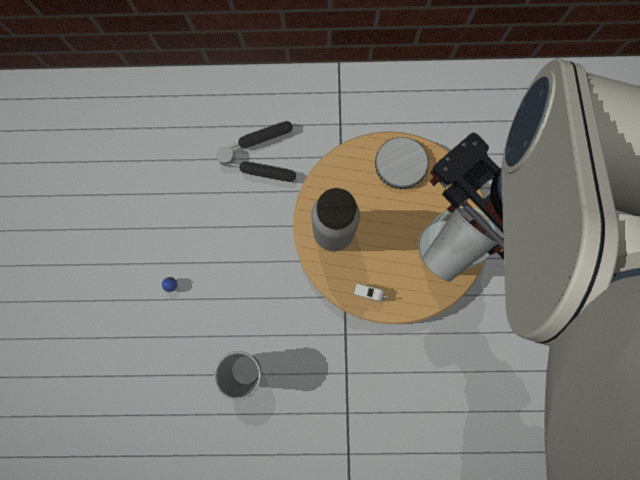

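Request:
apply_moves:
  commands:
    - [[-0.003,0.004,-0.006,0],[-0.003,0.004,-0.012,0],[-0.003,0.004,-0.016,0],[-0.003,0.004,-0.02,0],[-0.003,0.004,-0.024,0],[-0.003,0.004,-0.024,0]]

```text
t: 16.15
ee_pos: [569.1, -167.3, 353.9]
orientation: [0.686, 1.458, -0.68]
ft_force: [0.9, -0.3, 4.7]
width: 67.1
```

Run:
```python
from h import *
st()
im=viewer.get_image("side"); cv2.imwrite("pics/s11.png",cv2.resize(im["color"][80:320,180:500,::-1],None,fx=2,fy=2))
for n in("side",):
  for l in ("cup","cup_mouth","jar"): print(n,l,[(round(d["conf"],2),[round(float(x)) for x in d["position"]]) for d in models.place_of(n,l)])
```

```text
t 16.15 q [-0.307  0.438  1.741  0.005  0.959 -1.005] p [ 569.146 -167.265  353.947] x [ 0.005  0.003 -1.   ] y [0.768 0.641 0.005] F [ 0.936 -0.309  4.698] w 67.1
side cup [(0.94, [505, -112, 173]), (0.58, [368, 171, -6])]
side cup_mouth [(0.64, [370, 174, 78]), (0.6, [566, -166, 200])]
side jar [(0.95, [572, -176, 29])]
```

View pics/s11.png

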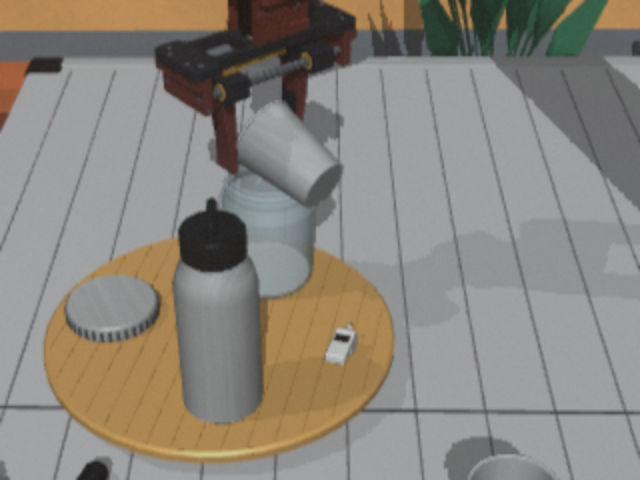

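Request:
apply_moves:
  commands:
    - [[0,0,-0.003,0],[-0.001,0.001,-0.006,0],[-0.002,0.002,-0.008,0],[-0.003,0.004,-0.011,0],[-0.003,0.004,-0.011,0]]

```text
t: 16.98
ee_pos: [566.1, -163.1, 343.3]
orientation: [0.686, 1.457, -0.679]
ft_force: [1.0, -0.5, 6.4]
width: 66.7
```

Run:
```python
from h import *
st()
im=viewer.get_image("side"); cv2.imwrite("pics/s12.png",cv2.resize(im["color"][80:320,180:500,::-1],None,fx=2,fy=2))
for n in("side",):
  for l in ("cup","cup_mouth","jar"): print(n,l,[(round(d["conf"],2),[round(float(x)) for x in d["position"]]) for d in models.place_of(n,l)])
```

```text
t 16.98 q [-0.302  0.447  1.757  0.005  0.934 -1.   ] p [ 566.078 -163.145  343.308] x [ 0.005  0.002 -1.   ] y [0.767 0.641 0.005] F [ 1.042 -0.491  6.417] w 66.7
side cup []
side cup_mouth [(0.89, [562, -160, 188]), (0.71, [608, 16, 26]), (0.7, [372, 173, 82])]
side jar [(0.82, [567, -169, 35]), (0.35, [561, -163, 185])]
```

View pics/s12.png

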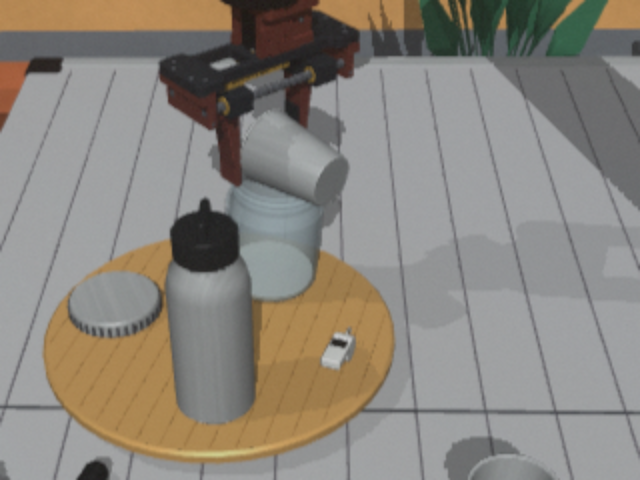

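Request:
apply_moves:
  commands:
    - [[0.001,-0.001,-0.001,0],[0.003,-0.003,-0.001,0],[0.005,-0.005,-0.001,0],[0.007,-0.008,-0.001,0],[0.007,-0.008,-0.001,0]]

```text
t: 17.8
ee_pos: [573.1, -171.2, 341.8]
orientation: [0.687, 1.458, -0.68]
ft_force: [0.6, -0.3, 5.8]
width: 67.1
```

Run:
```python
from h import *
st()
im=viewer.get_image("side"); cv2.imwrite("pics/s13.png",cv2.resize(im["color"][80:320,180:500,::-1],None,fx=2,fy=2))
im=viewer.get_image("top"); cv2.imwrite("pics/t13.png",cv2.resize(im["color"][100:340,280:600,::-1],None,fx=2,fy=2))
for n in("side","top"):
  for l in ("cup","cup_mouth","jar","bottle","whistle","jar_cap"): print(n,l,[(round(d["conf"],2),[round(float(x)) for x in d["position"]]) for d in models.place_of(n,l)])
```

```text
t 17.8 q [-0.311  0.461  1.737  0.005  0.94  -1.009] p [ 573.083 -171.198  341.823] x [ 0.004  0.003 -1.   ] y [0.768 0.641 0.005] F [ 0.591 -0.266  5.763] w 67.1
side cup [(0.75, [367, 170, -4]), (0.61, [505, -115, 182]), (0.56, [563, -166, 156])]
side cup_mouth [(0.94, [368, 174, 80]), (0.93, [570, -169, 185])]
side jar [(0.94, [566, -169, 29])]
side bottle [(0.77, [606, 19, 26])]
side whistle [(0.57, [496, -44, 34])]
side jar_cap [(0.77, [716, -112, 32])]
top cup [(0.91, [368, 170, 3]), (0.65, [508, -114, 184]), (0.16, [570, -172, 184])]
top cup_mouth [(0.57, [573, -172, 185]), (0.56, [368, 169, 81])]
top jar [(0.71, [751, 158, 2]), (0.62, [566, -164, 28])]
top bottle [(0.8, [609, 16, 28])]
top whistle [(0.72, [492, -39, 23])]
top jar_cap [(0.57, [715, -115, 34]), (0.24, [573, -168, 187])]
```

View pics/s13.png

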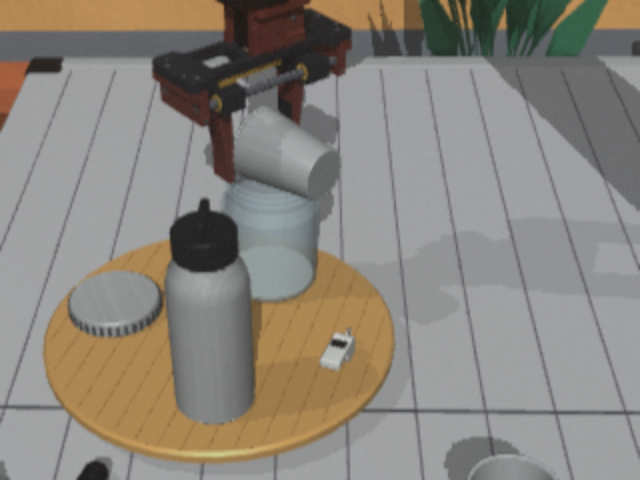

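View pics/t13.png

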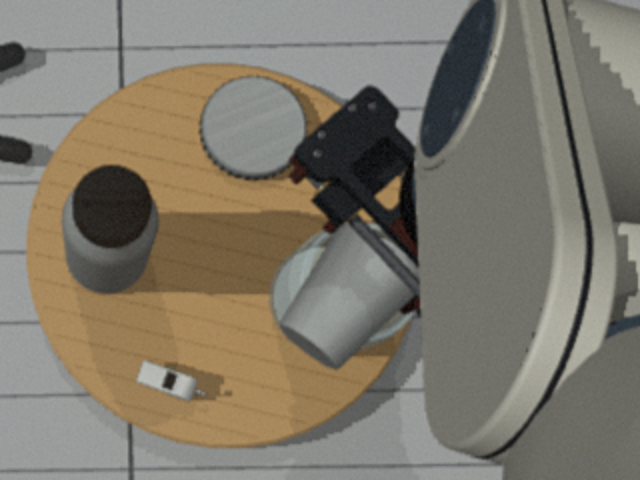

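Request:
apply_moves:
  commands:
    - [[0,0,0.008,0],[0,0,0.015,0],[-0.015,0.018,0.015,0],[-0.015,0.018,0.009,0],[-0.015,0.018,0.005,0],[-0.015,0.018,0.002,0],[-0.015,0.018,-0.001,0],[-0.015,0.018,-0.002,0]]

```text
t: 19.5
ee_pos: [559.1, -153.9, 341.3]
orientation: [0.686, 1.455, -0.679]
ft_force: [-1.5, -1.0, 13.0]
width: 66.5
```

Run:
```python
from h import *
st()
im=viewer.get_image("side"); cv2.imwrite("pics/s14.png",cv2.resize(im["color"][80:320,180:500,::-1],None,fx=2,fy=2))
im=viewer.get_image("top"); cv2.imwrite("pics/t14.png",cv2.resize(im["color"][100:340,280:600,::-1],None,fx=2,fy=2))
for n in("side","top"):
  for l in ("cup","cup_mouth","jar","bottle","nut0"): print(n,l,[(round(d["conf"],2),[round(float(x)) for x in d["position"]]) for d in models.place_of(n,l)])
```

```text
t 19.5 q [-0.29   0.437  1.779  0.004  0.919 -0.988] p [ 559.123 -153.925  341.321] x [ 0.007  0.001 -1.   ] y [0.768 0.641 0.006] F [-1.512 -0.977 13.002] w 66.5
side cup [(0.71, [490, -100, 190]), (0.56, [368, 172, 1])]
side cup_mouth [(0.93, [559, -152, 186]), (0.74, [371, 176, 80])]
side jar [(0.77, [566, -169, 29])]
side bottle [(0.96, [606, 16, 28])]
side nut0 [(0.56, [513, 301, 13])]
top cup [(0.91, [366, 174, 1]), (0.66, [491, -100, 190])]
top cup_mouth [(0.93, [371, 167, 83]), (0.92, [559, -152, 185])]
top jar [(0.24, [606, 16, 35])]
top bottle [(0.56, [608, 16, 32])]
top nut0 [(0.71, [517, 305, 13])]
```

View pics/s14.png

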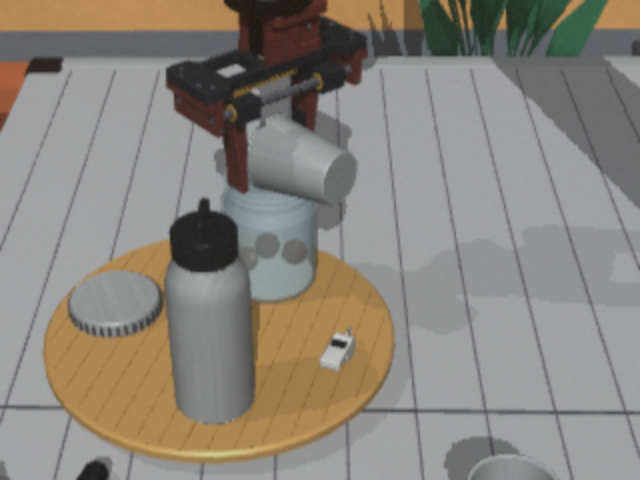

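View pics/t14.png

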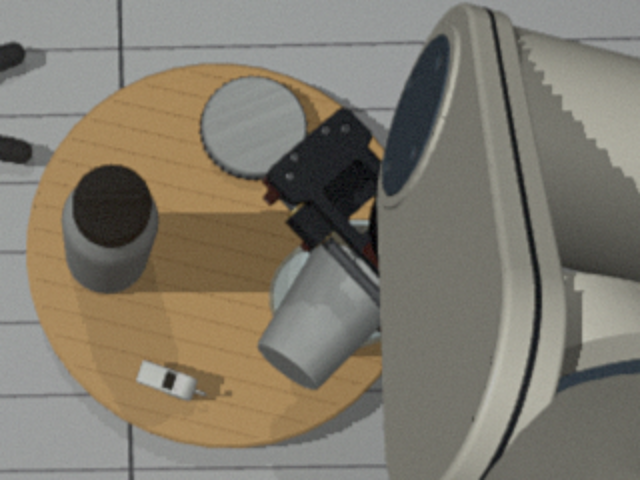

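Request:
apply_moves:
  commands:
    - [[0,0,-0.002,0],[0,0,-0.003,0],[0,0,-0.003,0],[0,0,-0.003,0]]

```text
t: 20.6
ee_pos: [559.7, -153.6, 338.6]
orientation: [0.688, 1.453, -0.678]
ft_force: [0.9, 0.5, 11.4]
width: 65.1
```

Run:
```python
from h import *
st()
im=viewer.get_image("side"); cv2.imwrite("pics/s15.png",cv2.resize(im["color"][120:260,240:400,::-1],None,fx=4,fy=4))
im=viewer.get_image("top")
for n in("side","top"):
  for l in ("cup","cup_mouth","bottle","nut0"): print(n,l,[(round(d["conf"],2),[round(float(x)) for x in d["position"]]) for d in models.place_of(n,l)])
```

```text
t 20.6 q [-0.289  0.441  1.781  0.006  0.912 -0.988] p [ 559.689 -153.588  338.611] x [ 0.009  0.002 -1.   ] y [0.768 0.64  0.008] F [ 0.949  0.497 11.376] w 65.1
side cup [(0.81, [363, 172, -5]), (0.78, [493, -101, 198])]
side cup_mouth [(0.73, [372, 174, 81]), (0.58, [560, -150, 181])]
side bottle [(0.85, [617, 18, 27])]
side nut0 [(0.78, [515, 305, 12])]
top cup [(0.94, [492, -96, 198]), (0.89, [366, 172, 0])]
top cup_mouth [(0.92, [560, -152, 182]), (0.88, [371, 165, 82])]
top bottle [(0.62, [616, 16, 32]), (0.19, [715, -121, 36])]
top nut0 [(0.72, [516, 303, 13])]
```

View pics/s15.png

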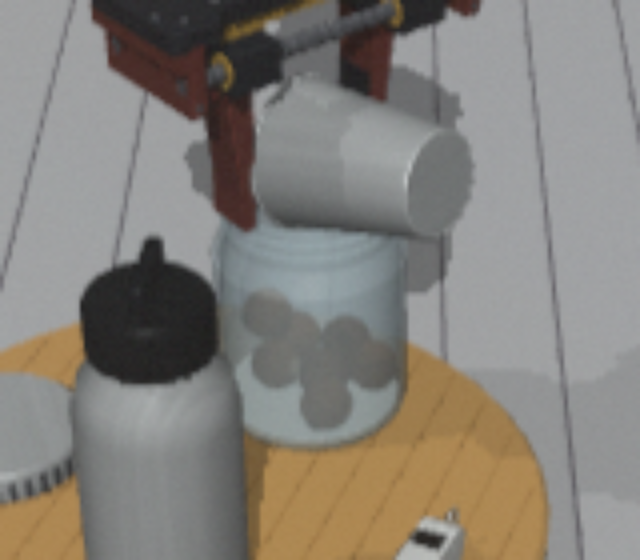

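Request:
apply_moves:
  commands:
    - [[0,0,0.01,0],[0,0,0.025,0],[0,0,0.04,0],[0,0,0.04,0]]

```text
t: 21.6
ee_pos: [557.9, -153.1, 377.9]
orientation: [0.686, 1.457, -0.679]
ft_force: [-0.9, -0.2, -1.2]
width: 65.1
```

Run:
```python
from h import *
st()
im=viewer.get_image("side"); cv2.imwrite("pics/s16.png",cv2.resize(im["color"][100:260,220:400,::-1],None,fx=3.5,fy=3.5))
im=viewer.get_image("top"); cv2.imwrite("pics/t16.png",cv2.resize(im["color"][100:340,280:600,::-1],None,fx=2,fy=2))
for n in("side","top"):
  for l in ("cup","cup_mouth","jar","bottle","whistle","jar_cap"): print(n,l,[(round(d["conf"],2),[round(float(x)) for x in d["position"]]) for d in models.place_of(n,l)])
```

```text
t 21.6 q [-0.289  0.387  1.757  0.004  0.993 -0.988] p [ 557.926 -153.123  377.881] x [ 0.005  0.002 -1.   ] y [0.767 0.641 0.005] F [-0.878 -0.227 -1.192] w 65.1
side cup [(0.77, [490, -100, 231]), (0.41, [615, 16, 27])]
side cup_mouth [(0.76, [555, -150, 219])]
side jar [(0.58, [562, -163, 29]), (0.19, [747, 158, 4])]
side bottle [(0.67, [613, 18, 26])]
side whistle [(0.78, [497, -32, 31])]
side jar_cap [(0.56, [714, -118, 30])]
top cup [(0.94, [368, 174, 1]), (0.86, [489, -98, 234])]
top cup_mouth [(0.87, [558, -151, 221]), (0.82, [369, 168, 82])]
top jar [(0.74, [562, -160, 26])]
top bottle [(0.86, [617, 18, 35])]
top whistle [(0.86, [495, -29, 24]), (0.69, [606, -82, 2])]
top jar_cap [(0.69, [713, -122, 38]), (0.66, [609, -82, 2])]
```

View pics/s16.png

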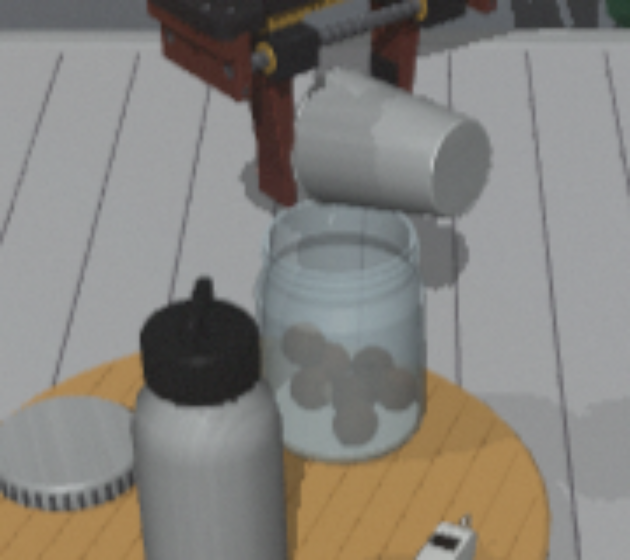

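View pics/t16.png

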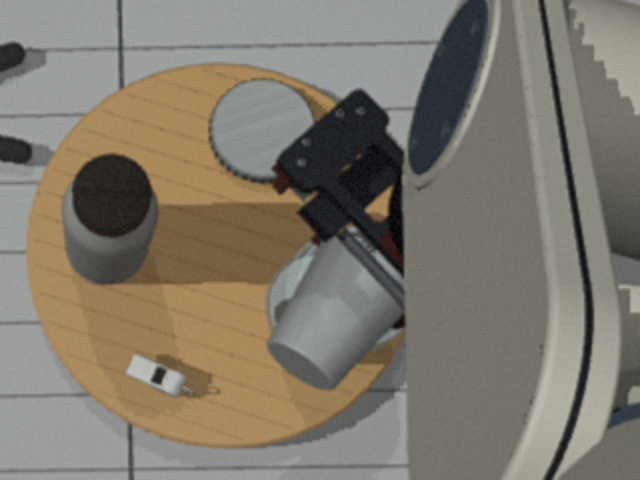

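Run:
```python
from h import *
im=viewer.get_image("side")["color"]
c=im[180:235,290:345,::-1].copy()
c=cv2.resize(c,None,fx=10,fy=10,interpolation=cv2.INTER_CUBIC)
c=cv2.normalize(c,None,0,255,cv2.NORM_MINMAX)
cv2.imwrite("pics/z1.png",c)
```

```text
(no output)
```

View pics/z1.png

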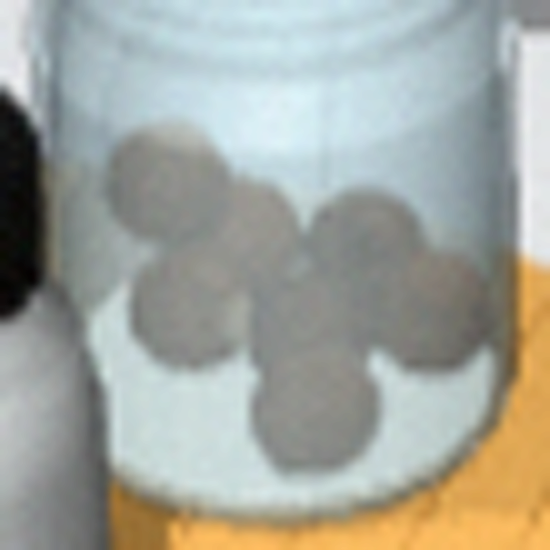

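Request:
apply_moves:
  commands:
    - [[0,0,0.04,0],[-0.025,-0.015,0.05,-0.18],[-0.05,-0.03,0.05,-0.36],[-0.075,-0.05,0.05,-0.54],[-0.1,-0.065,0.05,-0.72],[-0.125,-0.08,0.03,-0.9],[-0.15,-0.1,0,-1.08],[-0.17,-0.114,-0.03,-1.26]]

```text
t: 23.35
ee_pos: [386.7, -267.6, 345.9]
orientation: [1.617, 0.879, -1.612]
ft_force: [-0.3, -0.4, -1.7]
width: 65.2
```

Request:
apply_moves:
  commands:
    - [[0,0,-0.05,-0.16],[0,0,-0.1,-0.31],[0,0,-0.105,-0.31],[0,0,-0.105,-0.31]]

```text
t: 23.85
ee_pos: [388.0, -267.2, 242.0]
orientation: [1.816, 0.659, -1.813]
ft_force: [-0.8, -1.1, -1.1]
width: 65.2
```

Run:
```python
from h import *
st()
im=viewer.get_image("side"); cv2.imwrite("pics/s17.png",im["color"][:,:,::-1])
for n in("side",):
  for l in ("cup","cup_mouth","jar","bottle","whistle"): print(n,l,[(round(d["conf"],2),[round(float(x)) for x in d["position"]]) for d in models.place_of(n,l)])
```

```text
t 23.85 q [-0.628  0.477  2.06  -0.001  0.6    0.243] p [ 387.964 -267.191  241.983] x [ 0.003 -0.003 -1.   ] y [ 0.644 -0.765  0.004] F [-0.784 -1.114 -1.065] w 65.2
side cup [(0.84, [366, 172, -2]), (0.74, [439, -204, 95])]
side cup_mouth [(0.86, [369, 171, 81]), (0.65, [392, -266, 85])]
side jar [(0.73, [558, -167, 26])]
side bottle [(0.7, [614, 14, 26]), (0.19, [560, -165, 154])]
side whistle [(0.69, [561, -164, 28]), (0.56, [499, -32, 30])]
```

View pics/s17.png

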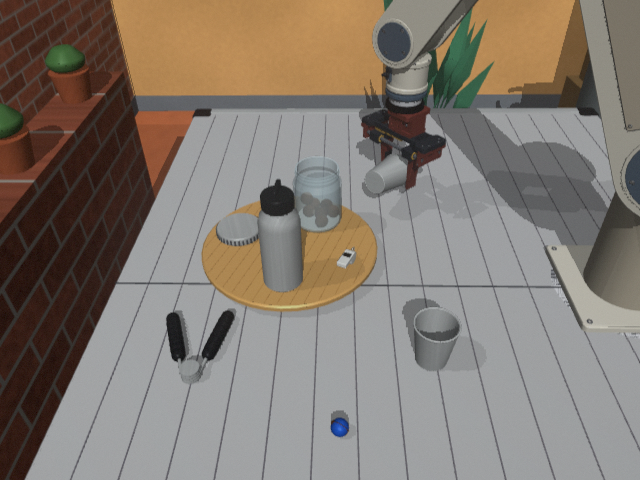

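Request:
apply_moves:
  commands:
    - [[0,0,-0.025,0],[0,0,-0.04,0],[0,0,-0.047,0],[0,0,-0.047,0]]

```text
t: 24.65
ee_pos: [387.5, -266.9, 194.0]
orientation: [1.818, 0.657, -1.815]
ft_force: [-0.3, 0.7, -0.6]
width: 65.3
```

Request:
apply_moves:
  commands:
    - [[0,0,0,0],[0,0,0,0],[0,0,0,0]]
  gripper: 0.072

```text
t: 25.02
ee_pos: [387.7, -267.1, 194.6]
orientation: [1.819, 0.656, -1.814]
ft_force: [0.2, -0.1, -0.1]
width: 72.1
```

Run:
```python
from h import *
st()
im=viewer.get_image("side"); cv2.imwrite("pics/s18.png",cv2.resize(im["color"][100:260,300:500,::-1],None,fx=3.5,fy=3.5))
for n in("side",):
  for l in ("cup","cup_mouth"): print(n,l,[(round(d["conf"],2),[round(float(x)) for x in d["position"]]) for d in models.place_of(n,l)])
```

```text
t 25.02 q [-0.628  0.574  2.068 -0.001  0.494  0.246] p [ 387.688 -267.052  194.628] x [ 0.004 -0.003 -1.   ] y [ 0.642 -0.767  0.005] F [ 0.242 -0.056 -0.141] w 72.1
side cup [(0.89, [440, -203, 30]), (0.65, [368, 172, -2])]
side cup_mouth [(0.68, [394, -264, 31]), (0.61, [368, 172, 82])]
```

View pics/s18.png

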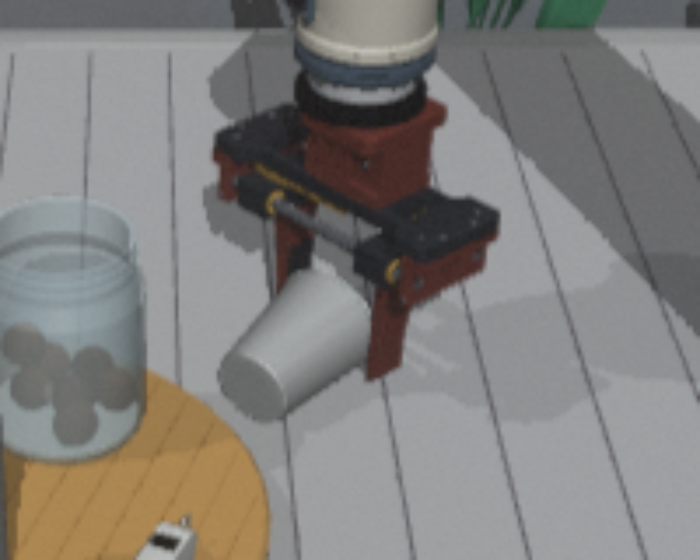

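Request:
apply_moves:
  commands:
    - [[0.006,0.005,0,0],[0.012,0.01,0,0],[0.012,0.01,0,0]]

```text
t: 25.55
ee_pos: [400.1, -256.5, 194.3]
orientation: [1.818, 0.657, -1.814]
ft_force: [-0.2, -0.1, 0.7]
width: 71.6
```

Request:
apply_moves:
  commands:
    - [[0,0,0,0],[0,0,0,0],[0,0,0,0],[0,0,0.01,0],[0,0,0.02,0],[0,0,0.02,0]]
  gripper: 0.055

```text
t: 26.3
ee_pos: [399.8, -257.2, 215.4]
orientation: [1.819, 0.655, -1.813]
ft_force: [-0.1, 0.3, -2.1]
width: 68.3
```

Run:
```python
from h import *
st()
im=viewer.get_image("side"); cv2.imwrite("pics/s19.png",cv2.resize(im["color"][100:260,300:500,::-1],None,fx=3.5,fy=3.5))
for n in("side",):
  for l in ("cup","cup_mouth"): print(n,l,[(round(d["conf"],2),[round(float(x)) for x in d["position"]]) for d in models.place_of(n,l)])
```

```text
t 26.3 q [-0.597  0.535  2.057 -0.001  0.544  0.278] p [ 399.813 -257.196  215.354] x [ 0.005 -0.004 -1.   ] y [ 0.642 -0.767  0.006] F [-0.085  0.327 -2.127] w 68.3
side cup [(0.57, [496, -32, 32]), (0.56, [441, -202, 49])]
side cup_mouth [(0.78, [370, 171, 79]), (0.62, [392, -266, 55])]
```

View pics/s19.png

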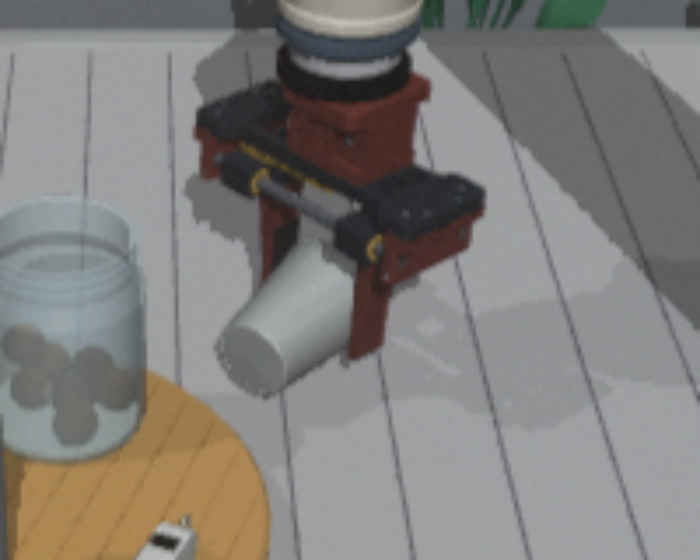

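Request:
apply_moves:
  commands:
    - [[0.016,0.0135,0,0],[0.022,0.019,0.004,0],[0.025,0.021,0.012,0],[0.028,0.024,0.019,0],[0.032,0.027,0.023,0],[0.0375,0.0315,0.027,0],[0.0435,0.0365,0.028,0],[0.048,0.0405,0.028,0]]

```text
t: 27.45
ee_pos: [447.9, -216.1, 242.3]
orientation: [1.818, 0.657, -1.815]
ft_force: [-2.3, -0.8, -0.3]
width: 67.8
```

Run:
```python
from h import *
st()
im=viewer.get_image("side"); cv2.imwrite("pics/s20.png",cv2.resize(im["color"][100:260,300:500,::-1],None,fx=3.5,fy=3.5))
for n in("side",):
  for l in ("cup","cup_mouth","jar"): print(n,l,[(round(d["conf"],2),[round(float(x)) for x in d["position"]]) for d in models.place_of(n,l)])
```

```text
t 27.45 q [-0.473  0.502  2.003 -0.002  0.632  0.402] p [ 447.899 -216.086  242.257] x [ 0.003 -0.003 -1.   ] y [ 0.642 -0.767  0.004] F [-2.286 -0.805 -0.341] w 67.8
side cup [(0.8, [368, 172, -1]), (0.68, [488, -162, 74])]
side cup_mouth [(0.82, [370, 173, 78]), (0.66, [438, -223, 81])]
side jar [(0.92, [560, -166, 27])]
```

View pics/s20.png

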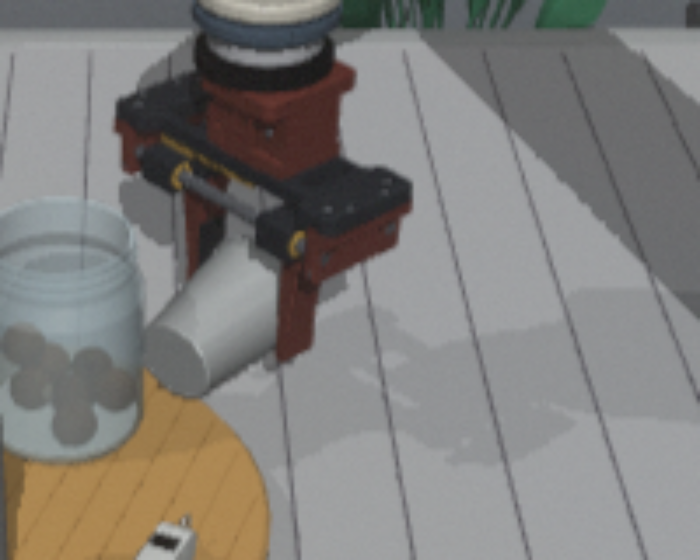

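Request:
apply_moves:
  commands:
    - [[-0.02,-0.016,0,0],[-0.037,-0.031,0,0],[-0.037,-0.031,-0.018,0],[-0.037,-0.031,-0.036,0],[-0.034,-0.028,-0.036,0],[-0.03,-0.025,-0.036,0],[-0.027,-0.023,-0.036,0]]

```text
t: 28.52
ee_pos: [421.2, -239.3, 206.9]
orientation: [1.818, 0.656, -1.813]
ft_force: [-0.4, 0.2, -0.2]
width: 67.8
```

Run:
```python
from h import *
o,_=st(); u=np.array([.766,.643]); print("r",-(o["ee_pos"][:2]-[606,-84])@u)
im=viewer.get_image("side"); cv2.imwrite("pics/s21.png",cv2.resize(im["color"][100:260,300:500,::-1],None,fx=3.5,fy=3.5))
for n in("side",):
  for l in ("cup","cup_mouth","jar"): print(n,l,[(round(d["conf"],2),[round(float(x)) for x in d["position"]]) for d in models.place_of(n,l)])
```

```text
t 28.52 q [-0.541  0.56   2.038 -0.001  0.539  0.334] p [ 421.183 -239.299  206.909] x [ 0.004 -0.003 -1.   ] y [ 0.642 -0.767  0.005] F [-0.446  0.193 -0.25 ] w 67.8
r 241.42664133727268
side cup [(0.63, [366, 170, -2])]
side cup_mouth [(0.9, [370, 172, 82]), (0.88, [414, -246, 47]), (0.56, [713, -119, 34])]
side jar [(0.89, [562, -166, 28]), (0.6, [496, -28, 32])]
```

View pics/s21.png

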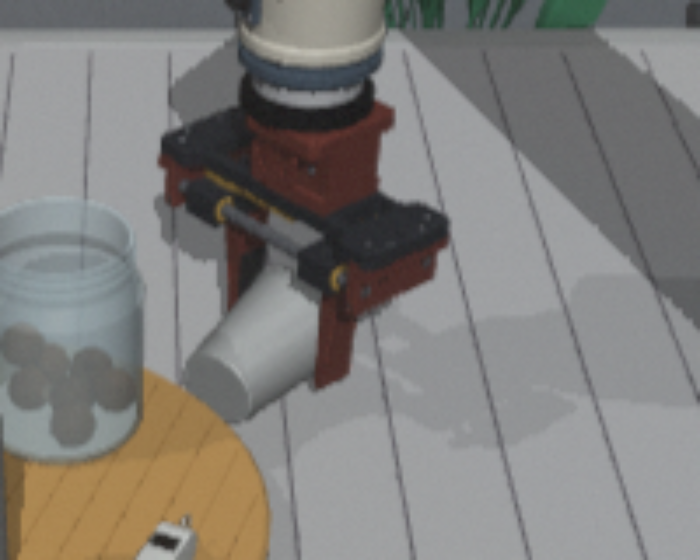

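Request:
apply_moves:
  commands:
    - [[0.002,0.001,0,0],[0.003,0.0025,0,0],[0.005,0.004,0,0]]

```text
t: 29.1
ee_pos: [424.5, -235.7, 206.2]
orientation: [1.815, 0.658, -1.817]
ft_force: [-15.6, -13.9, 4.1]
width: 67.7
```

Request:
apply_moves:
  commands:
    - [[0.001,0.0008,0.005,0],[0.0021,0.0017,0.01,0],[0.0036,0.003,0.015,0],[0.0054,0.0046,0.02,0],[0.0078,0.0066,0.025,0],[0.0078,0.0066,0.025,0]]

```text
t: 29.85
ee_pos: [433.7, -228.8, 231.8]
orientation: [1.818, 0.656, -1.813]
ft_force: [-3.7, -2.7, 1.8]
width: 67.6
```

Run:
```python
from h import *
o,_=st(); u=np.array([.766,.643]); print("r",-(o["ee_pos"][:2]-[606,-84])@u)
im=viewer.get_image("side"); cv2.imwrite("pics/s22.png",cv2.resize(im["color"][100:260,300:500,::-1],None,fx=3.5,fy=3.5))
for n in("side",):
  for l in ("cup","cup_mouth","jar"): print(n,l,[(round(d["conf"],2),[round(float(x)) for x in d["position"]]) for d in models.place_of(n,l)])
```

```text
t 29.85 q [-0.51   0.515  2.021 -0.002  0.6    0.365] p [ 433.679 -228.838  231.842] x [ 0.004 -0.003 -1.   ] y [ 0.642 -0.767  0.005] F [-3.737 -2.689  1.802] w 67.6
r 225.1287872110833
side cup [(0.86, [476, -180, 48]), (0.78, [366, 171, -3])]
side cup_mouth [(0.71, [368, 175, 79]), (0.64, [425, -235, 73])]
side jar [(0.69, [564, -166, 32])]
```

View pics/s22.png

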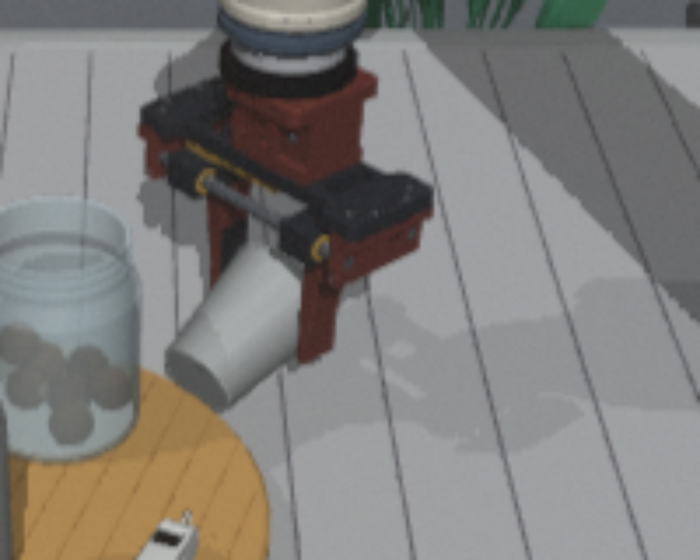

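Request:
apply_moves:
  commands:
    - [[0.0023,0.0019,-0.002,0],[0.0035,0.003,-0.001,0],[0.005,0.0042,0.003,0],[0.0065,0.0055,0.005,0],[0.008,0.0068,0.0075,0],[0.0115,0.0096,0.0115,0],[0.0115,0.0096,0.0115,0]]

```text
t: 30.92
ee_pos: [445.0, -219.5, 243.5]
orientation: [1.818, 0.656, -1.814]
ft_force: [-7.1, -5.8, 5.0]
width: 67.3
```

Run:
```python
from h import *
o,_=st(); u=np.array([.766,.643]); print("r",-(o["ee_pos"][:2]-[606,-84])@u)
im=viewer.get_image("side"); cv2.imwrite("pics/s23.png",cv2.resize(im["color"][100:260,300:500,::-1],None,fx=3.5,fy=3.5))
for n in("side",):
  for l in ("cup","cup_mouth","jar"): print(n,l,[(round(d["conf"],2),[round(float(x)) for x in d["position"]]) for d in models.place_of(n,l)])
```

```text
t 30.93 q [-0.482  0.498  2.006 -0.003  0.633  0.394] p [ 444.997 -219.495  243.488] x [ 0.003 -0.004 -1.   ] y [ 0.642 -0.766  0.005] F [-7.104 -5.804  5.024] w 67.3
r 210.45127263093815
side cup [(0.68, [367, 170, -3]), (0.63, [477, -182, 48]), (0.21, [435, -227, 89])]
side cup_mouth [(0.89, [369, 173, 80]), (0.63, [432, -231, 91])]
side jar [(0.85, [562, -168, 30])]
```

View pics/s23.png

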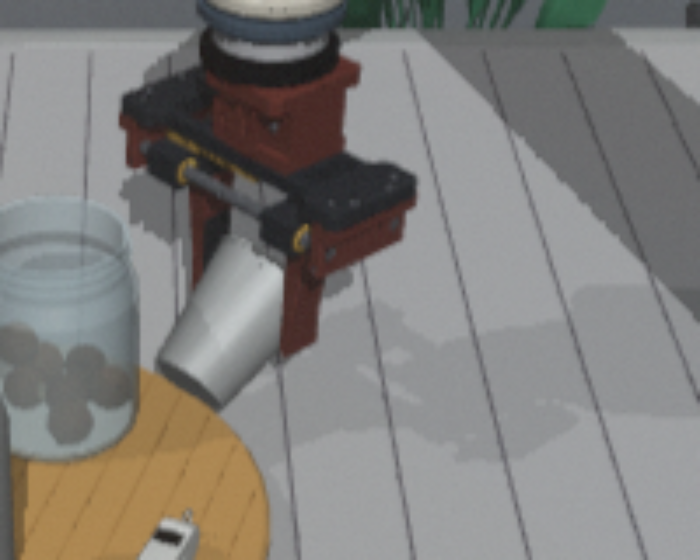

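Request:
apply_moves:
  commands:
    - [[0.002,0.0016,0.001,0],[0.0042,0.0035,0.0035,0],[0.006,0.005,0.005,0],[0.008,0.0067,0.0065,0],[0.01,0.0084,0.008,0],[0.0122,0.0102,0.0095,0],[0.0163,0.0137,0.0115,0],[0.0163,0.0137,0.0115,0]]

```text
t: 32.12
ee_pos: [461.9, -205.8, 255.4]
orientation: [1.819, 0.655, -1.812]
ft_force: [-4.7, -4.3, 8.0]
width: 67.1
```

Run:
```python
from h import *
o,_=st(); u=np.array([.766,.643]); print("r",-(o["ee_pos"][:2]-[606,-84])@u)
im=viewer.get_image("side"); cv2.imwrite("pics/s24.png",cv2.resize(im["color"][100:260,300:500,::-1],None,fx=3.5,fy=3.5))
for n in("side",):
  for l in ("cup","cup_mouth","jar"): print(n,l,[(round(d["conf"],2),[round(float(x)) for x in d["position"]]) for d in models.place_of(n,l)])
```

```text
t 32.12 q [-0.442  0.486  1.982 -0.002  0.667  0.433] p [ 461.861 -205.821  255.406] x [ 0.005 -0.004 -1.   ] y [ 0.642 -0.767  0.006] F [-4.701 -4.324  8.043] w 67.1
r 188.74171518759067
side cup [(0.71, [370, 172, -4]), (0.58, [482, -177, 45])]
side cup_mouth [(0.94, [449, -216, 108]), (0.79, [368, 171, 80])]
side jar [(0.68, [565, -166, 28]), (0.41, [713, -115, 30])]
```

View pics/s24.png

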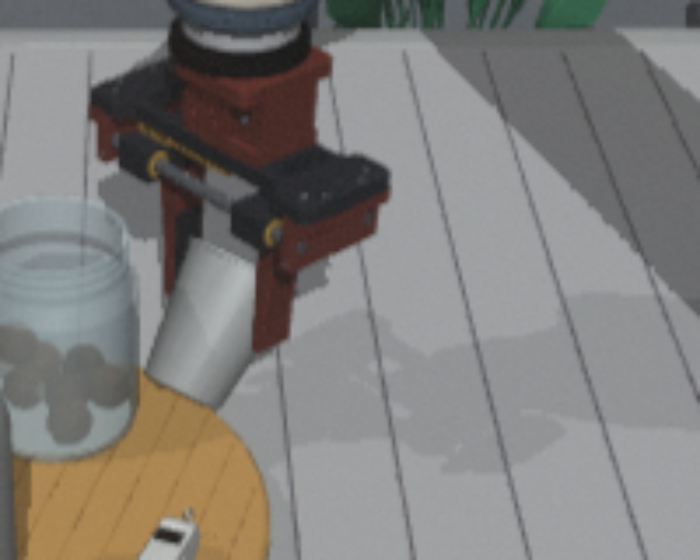

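Request:
apply_moves:
  commands:
    - [[0.002,0.0016,0.0005,0],[0.0035,0.003,0.0015,0],[0.005,0.0042,0.002,0],[0.0065,0.0055,0.003,0],[0.0075,0.0063,0.0035,0],[0.0075,0.0063,0.0035,0]]

```text
t: 33.08
ee_pos: [469.4, -199.5, 258.7]
orientation: [1.819, 0.655, -1.812]
ft_force: [-2.2, -2.4, 5.8]
width: 66.9
```

Run:
```python
from h import *
o,_=st(); u=np.array([.766,.643]); print("r",-(o["ee_pos"][:2]-[606,-84])@u)
im=viewer.get_image("side"); cv2.imwrite("pics/s25.png",cv2.resize(im["color"][100:260,300:500,::-1],None,fx=3.5,fy=3.5))
for n in("side",):
  for l in ("cup","cup_mouth","jar"): print(n,l,[(round(d["conf"],2),[round(float(x)) for x in d["position"]]) for d in models.place_of(n,l)])
```

```text
t 33.08 q [-0.425  0.484  1.972 -0.002  0.679  0.45 ] p [ 469.41  -199.486  258.711] x [ 0.005 -0.004 -1.   ] y [ 0.642 -0.767  0.006] F [-2.18  -2.389  5.832] w 66.9
r 178.88498378279962
side cup [(0.72, [366, 172, -3]), (0.62, [484, -174, 43])]
side cup_mouth [(0.81, [459, -214, 108]), (0.63, [565, -166, 26]), (0.62, [371, 172, 81])]
side jar [(0.61, [564, -167, 29])]
```

View pics/s25.png

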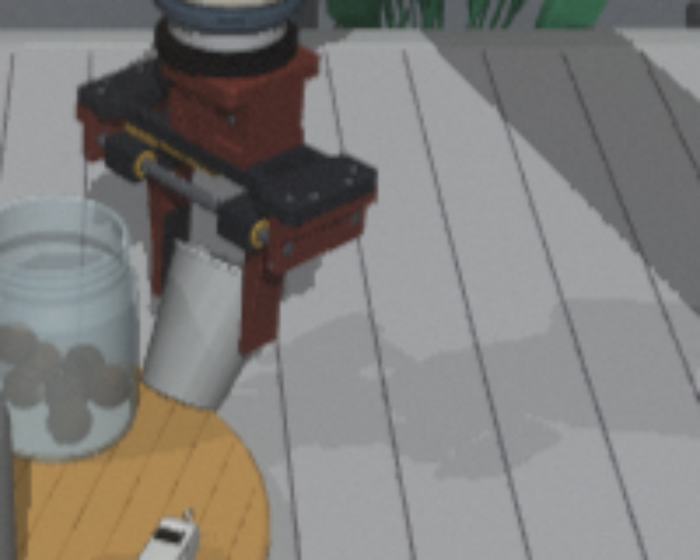

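Request:
apply_moves:
  commands:
    - [[-0.01,-0.008,0.008,0],[-0.03,-0.025,0.008,0],[-0.042,-0.0353,0.006,0],[-0.042,-0.0353,-0.01,0],[-0.042,-0.0353,-0.016,0],[-0.042,-0.0353,-0.019,0]]

```text
t: 34.02
ee_pos: [426.9, -234.2, 237.9]
orientation: [1.818, 0.658, -1.815]
ft_force: [1.5, -0.1, -1.3]
width: 67.2
```

Run:
```python
from h import *
o,_=st(); u=np.array([.766,.643]); print("r",-(o["ee_pos"][:2]-[606,-84])@u)
im=viewer.get_image("side"); cv2.imwrite("pics/s26.png",cv2.resize(im["color"][100:260,300:500,::-1],None,fx=3.5,fy=3.5))
im=viewer.get_image("top")
for n in("side","top"):
  for l in ("cup","cup_mouth","bottle","whistle"): print(n,l,[(round(d["conf"],2),[round(float(x)) for x in d["position"]]) for d in models.place_of(n,l)])
```

```text
t 34.02 q [-0.526  0.501  2.027 -0.001  0.612  0.348] p [ 426.872 -234.181  237.863] x [ 0.002 -0.002 -1.   ] y [ 0.642 -0.767  0.003] F [ 1.496 -0.061 -1.275] w 67.2
r 233.7783645872438
side cup [(0.79, [442, -208, 23]), (0.71, [369, 172, 2])]
side cup_mouth [(0.8, [373, 174, 82]), (0.75, [415, -244, 86])]
side bottle [(0.77, [610, 17, 26])]
side whistle [(0.61, [494, -37, 31]), (0.17, [441, -210, 20])]
top cup [(0.94, [442, -209, 25]), (0.68, [366, 172, 1])]
top cup_mouth [(0.91, [417, -245, 89]), (0.77, [373, 167, 86])]
top bottle [(0.65, [609, 12, 32]), (0.33, [491, -37, 24])]
top whistle [(0.58, [491, -36, 26])]
```

View pics/s26.png

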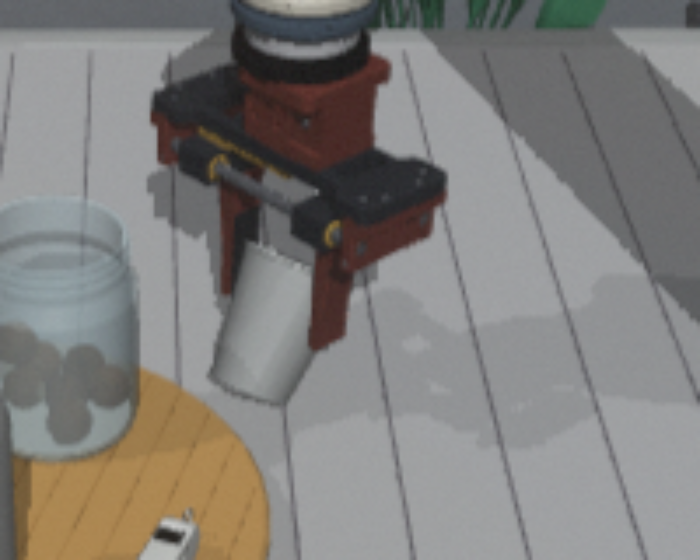

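Request:
apply_moves:
  commands:
    - [[-0.01,0.005,0.03,0],[-0.03,0.04,0.035,-0.175],[-0.045,0.08,0.035,-0.35],[-0.051,0.11,0.03,-0.524],[-0.03,0.114,0.018,-0.524],[-0.012,0.117,0.018,-0.524],[-0.008,0.1176,0.018,-0.524]]

```text
t: 35.4
ee_pos: [420.1, -117.2, 257.1]
orientation: [2.131, 0.18, -2.126]
ft_force: [1.4, -0.7, -1.1]
width: 66.8
```

Run:
```python
from h import *
o,_=st(); u=np.array([.985,.174]); print("r",-(o["ee_pos"][:2]-[606,-84])@u)
im=viewer.get_image("side"); cv2.imwrite("pics/s27.png",cv2.resize(im["color"][100:260,300:500,::-1],None,fx=3.5,fy=3.5))
for n in("side",):
  for l in ("cup","cup_mouth"): print(n,l,[(round(d["conf"],2),[round(float(x)) for x in d["position"]]) for d in models.place_of(n,l)])
```

```text
t 35.4 q [-0.298  0.411  2.129 -0.006  0.597  1.104] p [ 420.118 -117.152  257.144] x [ 0.003 -0.004 -1.   ] y [ 0.173 -0.985  0.005] F [ 1.355 -0.676 -1.055] w 66.8
r 188.86254225653897
side cup [(0.95, [446, -105, 39]), (0.87, [368, 172, -1])]
side cup_mouth [(0.97, [369, 173, 81]), (0.64, [407, -122, 108])]
```

View pics/s27.png

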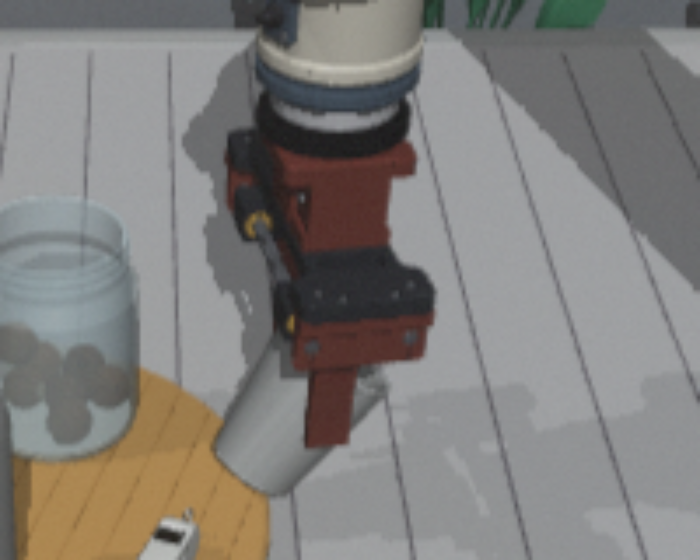

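Request:
apply_moves:
  commands:
    - [[0.001,0,-0.004,0],[0.005,0.001,-0.004,0],[0.01,0.002,-0.003,0],[0.015,0.003,-0.002,0],[0.02,0.0035,-0.001,0],[0.024,0.004,0,0],[0.028,0.005,0.0005,0],[0.028,0.005,0.0005,0]]

```text
t: 36.55
ee_pos: [446.7, -112.2, 257.9]
orientation: [2.13, 0.18, -2.128]
ft_force: [-2.4, -1.9, 9.5]
width: 66.7
```

Run:
```python
from h import *
o,_=st(); u=np.array([.985,.174]); print("r",-(o["ee_pos"][:2]-[606,-84])@u)
im=viewer.get_image("side"); cv2.imwrite("pics/s28.png",cv2.resize(im["color"][100:260,300:500,::-1],None,fx=3.5,fy=3.5))
for n in("side",):
  for l in ("cup","cup_mouth","bottle","whistle"): print(n,l,[(round(d["conf"],2),[round(float(x)) for x in d["position"]]) for d in models.place_of(n,l)])
```

```text
t 36.55 q [-0.271  0.435  2.077 -0.006  0.627  1.132] p [ 446.656 -112.218  257.91 ] x [ 0.001 -0.004 -1.   ] y [ 0.172 -0.985  0.004] F [-2.425 -1.897  9.507] w 66.7
r 161.86324319126336
side cup [(0.93, [446, -106, 36]), (0.93, [368, 173, -2])]
side cup_mouth [(0.98, [370, 173, 80]), (0.75, [431, -118, 111])]
side bottle [(0.89, [609, 16, 27])]
side whistle [(0.62, [611, 17, 26]), (0.47, [496, -37, 30])]
```

View pics/s28.png

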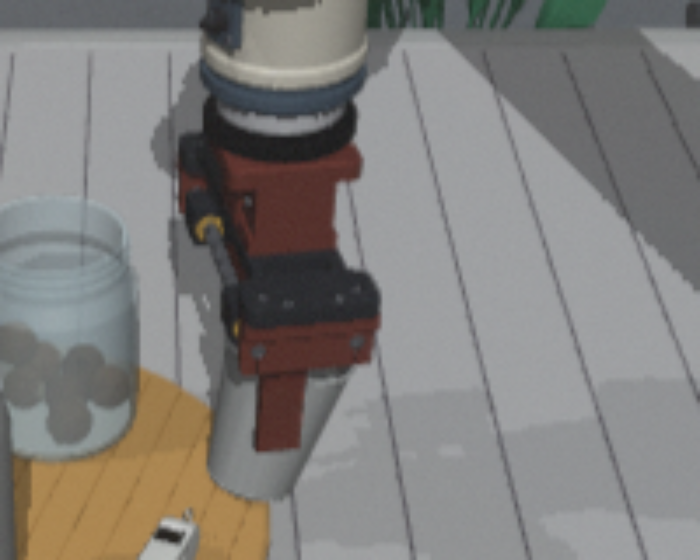

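Request:
apply_moves:
  commands:
    - [[0,0,0.01,0],[-0.03,-0.005,0.012,0],[-0.067,-0.012,0.01,0],[-0.067,-0.012,-0.01,0],[-0.067,-0.012,-0.022,0],[-0.067,-0.012,-0.028,0],[-0.067,-0.012,-0.031,0],[-0.067,-0.012,-0.033,0]]

```text
t: 37.8
ee_pos: [383.0, -124.4, 227.0]
orientation: [2.138, 0.177, -2.119]
ft_force: [2.6, 11.1, 47.7]
width: 67.2
```

Run:
```python
from h import *
o,_=st()
im=viewer.get_image("side"); cv2.imwrite("pics/s29.png",cv2.resize(im["color"][100:260,300:500,::-1],None,fx=3.5,fy=3.5))
for n in("side",):
  for l in ("cup","cup_mouth"): print(n,l,[(round(d["conf"],2),[round(float(x)) for x in d["position"]]) for d in models.place_of(n,l)])
```

```text
t 37.8 q [-0.343  0.448  2.209 -0.004  0.473  1.06 ] p [ 383.015 -124.353  226.957] x [ 0.01  -0.006 -1.   ] y [ 0.171 -0.985  0.007] F [ 2.597 11.103 47.743] w 67.2
side cup [(0.69, [366, 171, -2]), (0.56, [383, -115, 5])]
side cup_mouth [(0.87, [370, -128, 83]), (0.64, [372, 172, 79])]
```

View pics/s29.png

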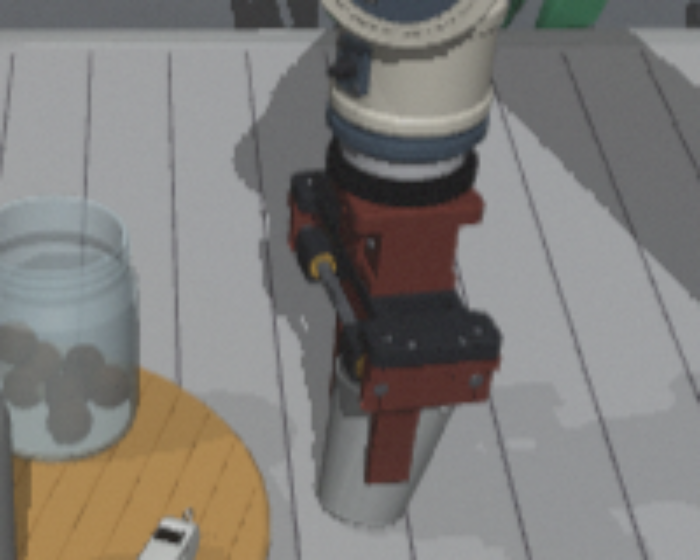

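Request:
apply_moves:
  commands:
    - [[0,0,0.003,0],[0,0,0.004,0]]

```text
t: 38.2
ee_pos: [380.0, -123.9, 228.5]
orientation: [2.13, 0.181, -2.128]
ft_force: [0.8, -0.2, -0.7]
width: 66.9
```

Request:
apply_moves:
  commands:
    - [[0,0,0,0],[0,0,0,0],[0,0,0,0],[0,0,0,0]]
  gripper: 0.0878

```text
t: 38.7
ee_pos: [379.6, -124.0, 228.1]
orientation: [2.13, 0.18, -2.129]
ft_force: [-0.6, 0.2, -0.8]
width: 87.8
```

Request:
apply_moves:
  commands:
    - [[0,0,0.02,0],[0,0,0.05,0],[0,0,0.1,0],[0,0,0.13,0]]

```text
t: 39.2
ee_pos: [379.8, -124.0, 360.2]
orientation: [2.132, 0.179, -2.126]
ft_force: [1.0, -0.0, -0.1]
width: 87.9
```

Run:
```python
from h import *
o,_=st()
im=viewer.get_image("side"); cv2.imwrite("pics/s30.png",im["color"][:,:,::-1])
im=viewer.get_image("top"); cv2.imwrite("pics/t30.png",im["color"][:,:,::-1])
for n in("side","top"):
  for l in ("cup","cup_mouth","jar","bottle","whistle","jar_cap"): print(n,l,[(round(d["conf"],2),[round(float(x)) for x in d["position"]]) for d in models.place_of(n,l)])
```

```text
t 39.2 q [-0.344  0.158  2.141 -0.004  0.838  1.056] p [ 379.768 -124.017  360.237] x [ 0.003 -0.004 -1.   ] y [ 0.172 -0.985  0.005] F [ 0.95  -0.044 -0.087] w 87.9
side cup [(0.67, [367, 172, -1])]
side cup_mouth [(0.97, [379, -117, 85]), (0.87, [369, 172, 82])]
side jar [(0.6, [567, -166, 27])]
side bottle [(0.79, [608, 16, 26])]
side whistle [(0.68, [497, -38, 31])]
side jar_cap [(0.92, [710, -114, 32])]
top cup [(0.93, [367, 171, 0]), (0.86, [377, -114, 6])]
top cup_mouth [(0.97, [369, 168, 82]), (0.82, [379, -117, 83])]
top jar [(0.77, [564, -162, 27]), (0.63, [588, -179, 67])]
top bottle [(0.93, [614, 17, 33])]
top whistle [(0.81, [491, -34, 25]), (0.19, [586, -180, 65])]
top jar_cap [(0.67, [714, -117, 34])]
```

View pics/s30.png

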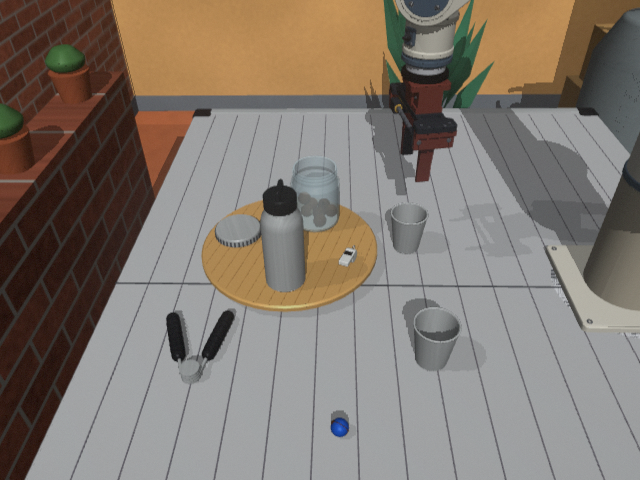

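View pics/t30.png

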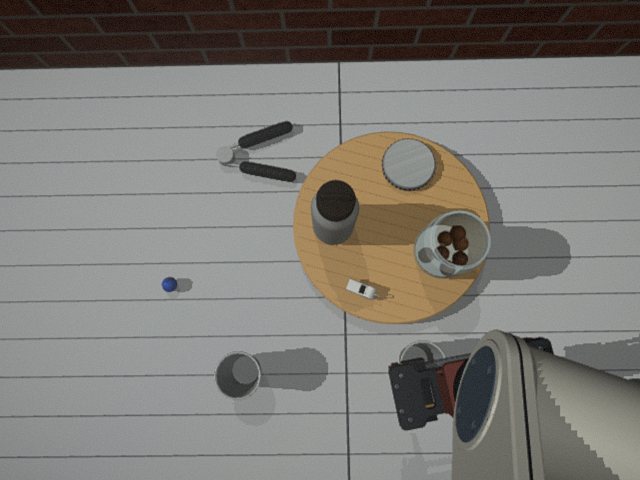

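Run:
```python
from h import *
a=viewer.get_image("side")["color"][150:240,280:350,::-1]
b=viewer.get_image("top")["color"][195:295,400:500,::-1]
c=viewer.get_image("top")["color"][320:400,380:460,::-1]
f=lambda x:cv2.resize(x,(390,390),interpolation=cv2.INTER_CUBIC)
cv2.imwrite("pics/z2.png",np.hstack([f(a),f(b)]))
st()
```

```text
t 40.05 q [-0.344  0.162  2.143 -0.004  0.835  1.056] p [ 379.66  -123.952  358.182] x [ 0.001 -0.004 -1.   ] y [ 0.172 -0.985  0.004] F [ 0.427  1.095 -0.786] w 87.9
```

View pics/z2.png

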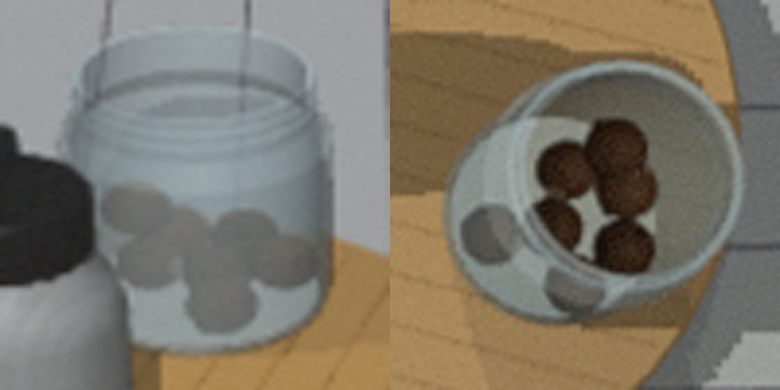

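```bash
python3 -c "
from workcell import workorder
print(workorder.close_job())"
```

```text
the job is handed in; nothing more can be done
None
```

All seven nuts are in the jar, the empty cup stands upright on the bare table at about (379, −116) mm, and I handed the job in at about 40 s. The close call gives no verdict, so this rests on my last checks.

**How it was done:** The moves could not lean the tool, so I gripped the cup at its rim and turned it between the pads.
- **Tipping:** I levered it on the lazy susan's fixed edge to about 60–65°, then on the jar's rim to about 100°, which emptied it.
- **Righting:** I laid it on the table, gripped it again, turned it back against the susan's edge to within about 15° of upright, and released it to settle flat.

**Last checks:**
- **Nuts:** seven can be counted in the jar in both camera views.
- **Cup:** the gripper is open and well clear of it. The side and top views put its mouth at 83–85 mm above the table, against 82 mm expected, with the mouth over the foot to within network error (about 4 mm).
- **Jar:** upright, about 12 mm from where it started; the limit is 35 mm.

**What went less well:**
- **Bottle:** the gripper nudged it once and tipped it briefly by a few degrees; it settled back upright.
- **Lazy susan:** levering on the jar turned it. At one point this moved the whistle about 25 mm, close to the 30 mm limit, but part of the turn came back.
- **Final offsets:** whistle about 18 mm, bottle 10–16 mm, cap about 14 mm, good to about 4 mm, all under 30 mm. I did not turn the susan back further.
- **Pressing force:** setting the cup down briefly pressed on the table with about 48 N at the wrist. That went through the held cup and stayed well under the 120 N wrist limit.
- **Trainer:** it looks unmoved in the pictures, but I did not measure it again.

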